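# Change the filter cartridge of a worktop water dispenser

## Robot

A 6-joint arm with a two-finger parallel gripper is mounted at the origin on the work surface. World frame = base frame: x ahead of the robot, y to its left, z up, the work surface at z = 0. Lengths are in mm, angles in rad, forces in N, time in s.
With the tool pointing down it reaches from about 275 to 750 mm from the base axis. Payload 10.2 kg.
Tool frame: the origin (TCP) lies at the very end of the fingers, on their centre line; the grasp point (between the pads) lies 19 mm behind it; z points along the fingers, y is the direction in which the jaws open and shut (so a half turn about z gives the same grasp; the last joint's range is limited). The gripper opens to 85 mm and grips with 20 to 120 N. Pads are 22 mm wide; open, the fingers measure 114 mm over their backs; the gripper's body (76 mm by 85 mm) begins 54 mm behind the grasp point. The pads swing forward as they close: fully open they stand 13 mm farther back than shut.
Start: joints at [-1.448, 0.313, 1.498, -0, 1.331, -0.223], TCP at [177.936, -493.933, 231.294] pointing down, gripper open.
Joint ranges: [-2.94, 2.94], [-0.97, 2.17], [0.19, 2.56], [-1.23, 4.37], [0.02, 3.11], [-2.88, 2.88]. Speed limits (rad/s): [2.39, 2.39, 3.01, 3.14, 3.14, 3.14].

## Interface

Orientations are given as a unit quaternion [w, x, y, z].
In Python, from rig import ctrl, eyes, order gives the robot as it stands.
- The arm moves only by the tool move_arm, never from a script. Its argument "deltas" is a list of rows, each a list of 6 numbers: the shift along the tool's x, y, z in cm, then the turn, a rotation vector about the tool's x, y, z in degrees. A call has exactly 10 rows; each row shifts and turns the commanded pose from where the row before left it, along the tool's axes as they then stand; what a row does not reach is not made up. A row lasts 1/10 s, in which the tool goes at most 50 mm and 8.59 degrees, less where a joint would pass 70% of its speed; a pose out of reach is approached as far as the arm can. A call is refused whole if a number of a shift passes 5 or a number of a turn 8.59, either way. A call with a gripper value outside its range is refused whole. "grip" is the finger opening in cm, from 0 to 8.54, set as the call begins (left out, the last holds). The fingers move at their own pace and stop on an object; "newtons" is the grip in N (left out, the last holds). Time passes only in rows, so rows that do not move let the fingers close, or fill a call up. It gives the time, the measured TCP pose, the force and the opening at its end, in the units of the state.
- ctrl.sense(): the state, without advancing time (a new reading comes with each control period).
- eyes.capture(name): name is "side" or "top"; returns the picture (420x560x3 uint8, blue, green, red); there is no depth.
- eyes.camera_params(name): a dict with "K" (3x3 intrinsics, pixels), "camera_from_world" (4x4, takes a point from world to camera coordinates). Camera axes: x right, y down, z forward; pixel columns grow to the right and rows downward; lengths in mm; the calibration is good to about 2 mm. A picture is of the moment at which its call begins. camera_params takes no time and is no camera call.
- order.finish_job(): hands the job in, once; it reports no verdict.
The state is a dict: "time_s": time; "joints": joint angles; "dq": joint speeds; "tau": joint torques, N m; "eef_pos": TCP position; "ee_rot": TCP orientation; "force": force on the tool from outside, world axes, zero at the start; "wrist_torque": the same for the moment, N m; "grip_width": opening from 0.0 (shut) to 1.0 (fully open).
Only numpy, scipy, OpenCV 4.12 (cv2) and the standard library are available. Lean on these libraries where they do the work, as an engineer would, in place of code of your own. Each camera call takes 0.05 s, during which the arm holds its last target.

## Task

The filter in the water dispenser is used up: press the old grey-ribbed cartridge so that its push-push catch lets go, lift it out and set it down gently and upright in the empty ramekin. Then put the fresh blue-ribbed cartridge, which stands in the other ramekin, into the bay and press it down until the catch holds it, and let go. Press only as hard as the catch needs (30 N breaks it), and do not disturb the other things on the worktop.

Things in the scene. Friction and masses are not known exactly. Their poses are not given: they have to be found in the camera images.
- dispenser: White water dispenser, fixed to the worktop. Origin: on the worktop, under the axis of its upright filter bay; z up. The bay tower spans x -80 to +120 mm, y -75 to +75 mm, 121 mm high. The clear tank, 220 mm high, stands on its +y side from y = +95 to +215 mm, with a tap and a drip tray at its -x end (out to x = -180 mm).
- bay_mouth (a point): Centre of the mouth of the filter bay, level with the top of its dark grey collar, 125 mm above the worktop; axes as the dispenser's. The bay is an upright shaft 52 mm in x by 38 mm in y (1 mm clear of a cartridge on each side) with a 4 mm wide 45-degree lead-in. The collar, 80 x 66 mm, stands 4 mm above the tower's top.
- bay_held (a point): On the bay's axis, 77 mm below the mouth: where the foot of a cartridge is when the push-push catch at the bottom of the bay holds it (give or take 8 mm: an adjusting screw inside sets the depth of the whole catch, and it cannot be seen). A pin in the cartridge's cam track keeps it from being pulled out. Pressed about 5 mm deeper and let rise, it is let go.
- bay_up (a point): On the bay's axis, 60 mm below the mouth (give or take the same 8 mm): where the foot of a released cartridge stands on the sprung carriage, free to be lifted out. A cartridge put in meets the carriage here; press it some 22 mm down, past the catching point, and let go: it rises about 6 mm onto the catch. Pressing once more would let it go again.
- bay_stop (a point): On the bay's axis, 83.5 mm below the mouth (give or take the same 8 mm): foot of a cartridge pressed to the rubber-padded end stop (22 N/mm), 6.5 mm below where it is held and under 2 mm below the catching point: feel for it. The spring pushes up with 6 N (carriage up) to 12 N (at the stop). 12 to 20 N surely reach the stop; over 30 N on the catch, pressing or pulling, breaks it.
- spent: Old filter cartridge, yellowed body, grey-brown rib; starts in the bay, held by the catch. Upright box 50 mm (x) by 36 mm (y), 86 mm tall, with a grip rib on top 40 mm long in x, 14 mm thick in y, 34 mm high (120 mm overall, about 0.2 kg); a recess with a cam track runs up each narrow end from the foot. Origin: centre of the underside, z up. Half a turn about z does not matter.
- fresh: Fresh filter cartridge, white body, blue rib; starts upright in the ramekin dish_fresh. Upright box 50 mm (x) by 36 mm (y), 86 mm tall, with a grip rib on top 40 mm long in x, 14 mm thick in y, 34 mm high (120 mm overall, about 0.2 kg); a recess with a cam track runs up each narrow end from the foot. Origin: centre of the underside, z up. Half a turn about z does not matter.
- dish_empty: White ceramic ramekin, empty, loose, 96 mm across, 45 mm tall, wall 4 mm, inner floor 5 mm above the worktop and 84 mm across. Origin: centre of the underside. The old cartridge is to stand in it.
- dish_fresh: White ceramic ramekin like the other one, in which the fresh cartridge stands. Origin: centre of the underside.
- salt_mill: Bystander, to be left alone: salt mill of copper-coloured aluminium, 58 mm across, 184 mm tall; origin: centre of the underside.
- sugar_jar: Bystander, to be left alone: frosted glass sugar dispenser with flip spout, 72 mm across, 135 mm tall; origin: centre of the underside.
- herb_keeper: Bystander, to be left alone: clear plastic herb keeper with green lid, 80 x 115 x 116 mm; origin: centre of the underside.
- mug: Bystander, to be left alone: blue mug, 80 mm across, 92 mm tall; origin: centre of the underside.
- oil_bottle: Bystander, to be left alone: green glass oil bottle, 60 mm across, 210 mm tall; origin: centre of the underside.
- spoon: Bystander, to be left alone: wooden spoon, 240 mm long; origin at its middle.
Not all that is in view belongs to the job. What is shaped like the dish_empty but orange is not meant. Leave any red look-alike of the fresh alone.

How it is judged:
By the outcome, as a careful person would: the job done as asked, in the order asked, and still so for the second after the job is handed in, with the robot touching nothing.
It also fails if it takes over 59 s, if anything falls off the work surface, if the arm or the gripper's body presses on something with over 40 N, if the wrist force passes 120 N, or if a joint passes its speed limit or range.

## Working session

There is one attempt and no reset: what is moved stays moved. The work goes in short steps, Python scripts to look and compute and a tool call to move; the robot and the scene stay as the last step left them, time stands still between calls to the robot, and variables do not carry over. Pictures are saved under pics/ and viewed, and the job is handed in when it is done.

Besides the shell and the picture viewer there is one more tool, called after ">>>" as name([rows], argument=value, ...), one row to a line, values as JSON. move_arm: Moves the arm, as the interface text tells. Its arguments: {"type":"object","properties":{"deltas":{"type":"array"},"grip":{"type":"number"},"newtons":{"type":"number"}},"required":["deltas"]}

```bash
mkdir -p pics; ls
python3 - <<'E'
from rig import ctrl, eyes, order
import cv2, numpy as np
np.set_printoptions(suppress=True,precision=3)
print(ctrl.sense())
for n in ("side","top"):
    im=eyes.capture(n); cv2.imwrite(f"pics/{n}0.png",im)
    p=eyes.camera_params(n); print(n,p["K"],p["camera_from_world"])
E
```

```text
pics
{'time_s': 0.0, 'joints': array([-1.448,  0.313,  1.498, -0.   ,  1.331, -0.223]), 'dq': array([ 0.002, -0.002,  0.002,  0.003,  0.001, -0.001]), 'tau': array([  0.001, -41.227, -25.973,   0.   ,   0.004,   0.   ]), 'eef_pos': array([ 177.912, -493.67 ,  230.728]), 'ee_rot': array([-0.001,  0.985,  0.172,  0.   ]), 'force': array([0.025, 1.232, 0.207]), 'wrist_torque': array([ 0.008, -0.022,  0.001]), 'grip_width': 1.001729898645302}
side [[479.819   0.    279.484]
 [  0.    479.819 206.405]
 [  0.      0.      1.   ]] [[  -0.958   -0.288   -0.008  557.424]
 [  -0.257    0.867   -0.426  189.355]
 [   0.13    -0.406   -0.905 1376.687]
 [   0.       0.       0.       1.   ]]
top [[485.745   0.    284.227]
 [  0.    485.745 209.517]
 [  0.      0.      1.   ]] [[   0.002   -1.      -0.011   18.335]
 [  -0.984   -0.      -0.177  588.781]
 [   0.177    0.011   -0.984 1759.888]
 [   0.       0.       0.       1.   ]]
```

View pics/side0.png

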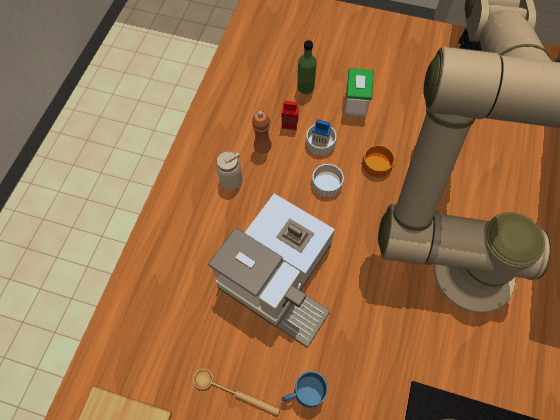

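View pics/top0.png

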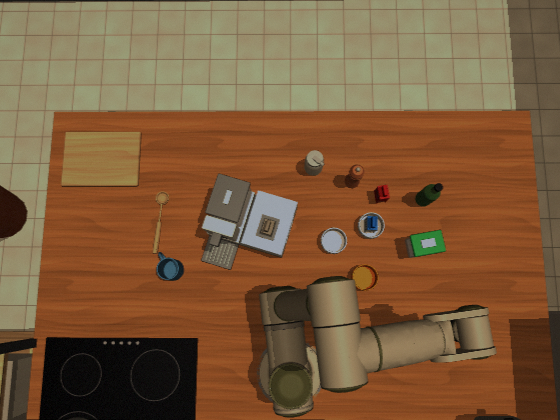

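The side view shows the dispenser bay at about (293,234), the empty dish at (328,180) and the fresh cartridge at (321,133). The top view shows them at (268,227), (333,240) and (371,225). I'll enlarge these areas next.

Run:
```python
import cv2, numpy as np
def crop(n,x,y,w,h,s,o):
    im=cv2.imread(f"pics/{n}0.png")[y:y+h,x:x+w]
    cv2.imwrite(f"pics/{o}.png",cv2.resize(im,None,fx=s,fy=s,interpolation=cv2.INTER_CUBIC))
crop("side",200,185,150,110,5,"c_side_disp")
crop("side",270,90,130,110,5,"c_side_dish")
crop("top",230,180,90,80,7,"c_top_disp")
crop("top",310,180,100,75,7,"c_top_dish")
```

```text
(no output)
```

View pics/c_side_disp.png

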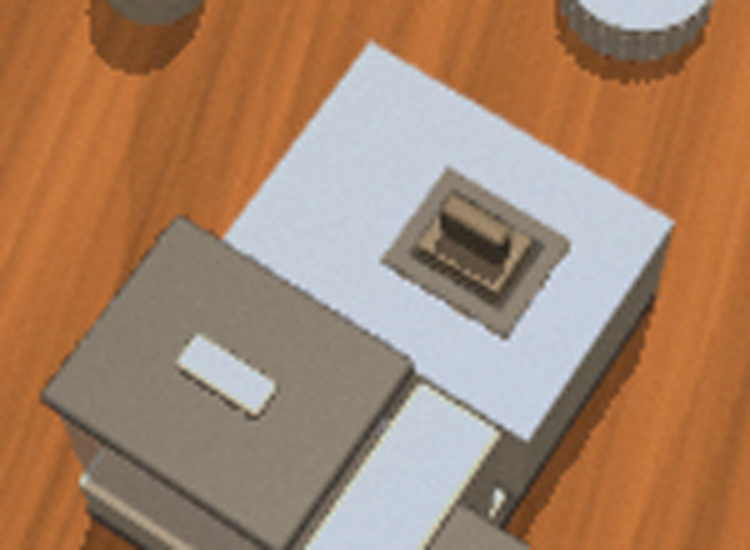

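View pics/c_side_dish.png

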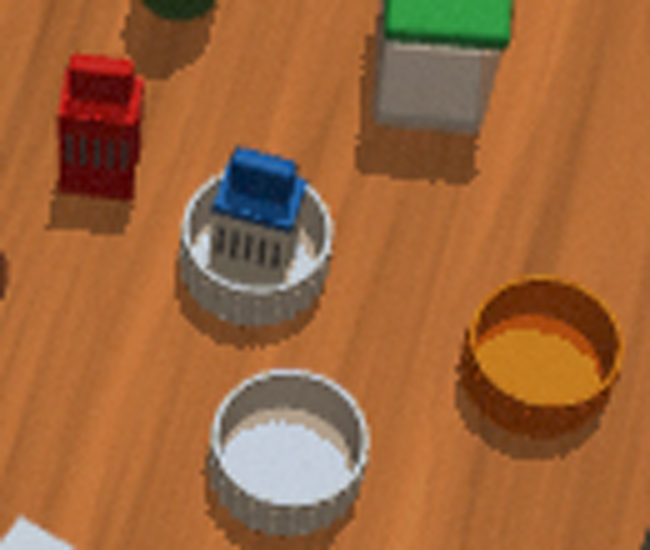

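View pics/c_top_disp.png

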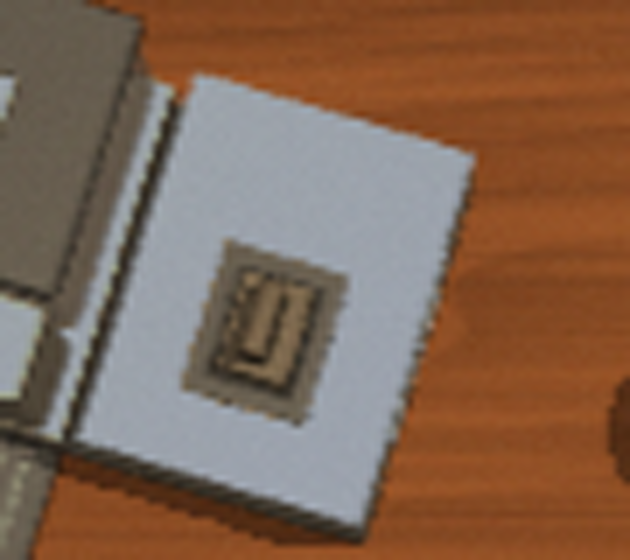

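View pics/c_top_dish.png

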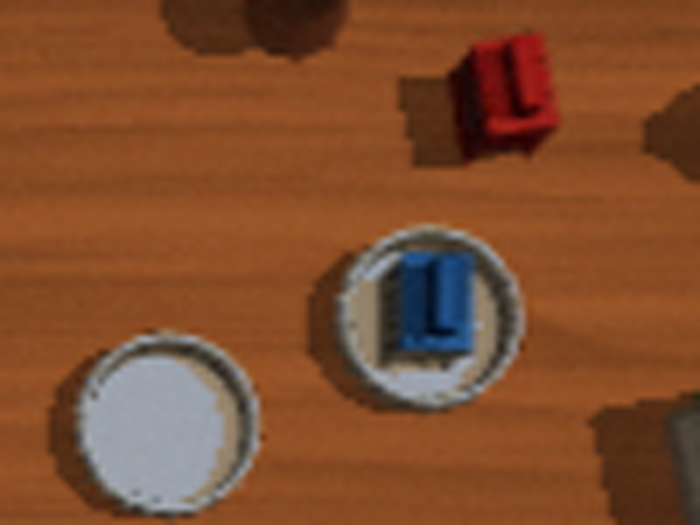

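```bash
cat > h.py <<'E'
from rig import ctrl, eyes, order
import cv2, numpy as np
from scipy.optimize import least_squares
np.set_printoptions(suppress=True,precision=2)
P={n:eyes.camera_params(n) for n in("side","top")}
def proj(n,X):
    T=P[n]["camera_from_world"]; K=P[n]["K"]
    c=np.atleast_2d(X)@T[:3,:3].T+T[:3,3]; u=c@K.T
    return u[:,:2]/u[:,2:]
def full(c,s,x,y): return (np.array(c,float)+.5)/s-.5+[x,y]
def ray(n,uv,z):
    T=P[n]["camera_from_world"];K=P[n]["K"];R=T[:3,:3]
    o=-R.T@T[:3,3]; d=R.T@np.linalg.solve(K,[uv[0],uv[1],1]); return o+d*(z-o[2])/d[2]
def fitpose(obs,p0):
    # obs: list (cam, local pts Nx3, px Nx2)
    def w(p,L):
        c,s=np.cos(p[2]),np.sin(p[2]); L=np.array(L,float)
        return np.c_[p[0]+c*L[:,0]-s*L[:,1],p[1]+s*L[:,0]+c*L[:,1],L[:,2]]
    f=lambda p:np.concatenate([(proj(n,w(p,L))-px).ravel() for n,L,px in obs])
    r=least_squares(f,p0,x_scale=[1,1,.01]); return r.x,f(r.x)
E
python3 - <<'E'
from h import *
Sd=lambda c:full(c,5,200,185); Td=lambda c:full(c,7,230,180)
tow=[(120,75,121),(120,-75,121),(-80,-75,121),(-80,75,121)]
col=[(40,33,125),(40,-33,125),(-40,-33,125),(-40,33,125)]
top=("top",tow+col,Td([(195,75),(475,155),(362,540),(75,440),(230,240),(347,275),(303,423),(184,388)]))
side=("side",tow[1:]+col,Sd([(370,42),(672,222),(527,440),(382,264),(448,168),(569,242),(508,338)]))
for o in ([top],[side],[top,side]):
    p,r=fitpose(o,[500,0,-.3]); print("disp",p,np.degrees(p[2]),np.abs(r).max(),np.sqrt((r**2).mean()))
# rough fresh: rib top centre
Ss=lambda c:full(c,5,270,90); Ts=lambda c:full(c,7,310,180)
for nm,s,t in (("fresh",Ss((268,155)),Ts((447,290))),):
    print(nm, ray("side",s,125),ray("top",t,125))
E
```

```text
disp [511.53  77.75  -0.3 ] -16.96818245984278 1.641373380225133 0.5447524034765554
disp [512.51  83.83  -0.29] -16.61072517160456 0.7321683208551235 0.3397516992184035
disp [512.2   81.18  -0.3 ] -16.95559157665832 1.8368737998367237 0.816044152438956
fresh [ 532.62 -298.65  125.  ] [ 534.38 -299.09  125.  ]
```

```bash
cat >> h.py <<'E'
def wpt(p,L):
    c,s=np.cos(p[2]),np.sin(p[2]); L=np.array(L,float)
    return np.c_[p[0]+c*L[:,0]-s*L[:,1],p[1]+s*L[:,0]+c*L[:,1],L[:,2]]
def overlay(im,n,polys,x,y,w,h,s,o):
    v=cv2.resize(im[y:y+h,x:x+w],None,fx=s,fy=s,interpolation=cv2.INTER_CUBIC)
    for X,col in polys:
        q=(proj(n,X)-[x,y]+.5)*s-.5
        cv2.polylines(v,[np.round(q).astype(np.int32)],True,col,1)
    cv2.imwrite(f"pics/{o}.png",v)
E
python3 - <<'E'
from h import *
Sd=lambda c:full(c,5,200,185); Td=lambda c:full(c,7,230,180)
tow=[(120,75,121),(120,-75,121),(-80,-75,121),(-80,75,121)]
col=[(40,33,125),(40,-33,125),(-40,-33,125),(-40,33,125)]
T=Td([(195,75),(475,155),(362,540),(75,440),(230,240),(347,275),(303,423),(184,388)])
S=Sd([(370,42),(672,222),(527,440),(382,264),(448,168),(569,242),(508,338)])
# drop (-80,75) in top
p,r=fitpose([("top",tow[:3]+col,T[[0,1,2,4,5,6,7]])],[500,0,-.3]);print(p,r.reshape(-1,2))
p2,r=fitpose([("top",col,T[4:])],[500,0,-.3]);print(p2)
p3,r=fitpose([("side",col,S[3:])],[500,0,-.3]);print(p3, r.reshape(-1,2))
p=[512,81,-.297]
pol=[(wpt(p,tow),(0,0,255)),(wpt(p,col),(0,255,0))]
overlay(cv2.imread("pics/top0.png"),"top",pol,230,180,90,80,8,"o_top")
overlay(cv2.imread("pics/side0.png"),"side",pol,200,185,150,110,5,"o_side")
E
```

```text
[511.35  77.52  -0.29] [[ 0.23 -0.22]
 [-0.02  0.12]
 [-0.13 -1.63]
 [-0.36  0.21]
 [ 0.57  0.49]
 [ 0.24  0.71]
 [-0.53  0.34]]
[512.94  77.47  -0.29]
[512.17  84.34  -0.28] [[-0.16 -0.18]
 [-0.28  0.14]
 [ 0.52 -0.1 ]
 [-0.09  0.13]]
```

View pics/o_top.png

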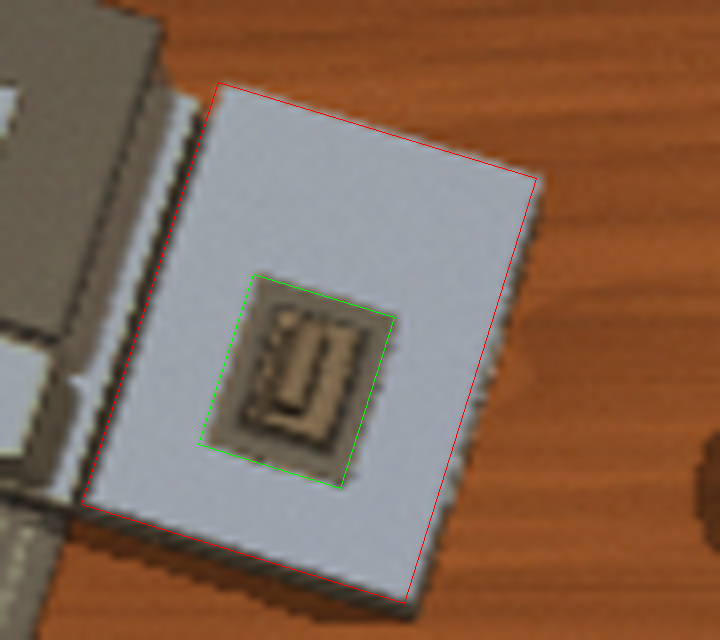

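View pics/o_side.png

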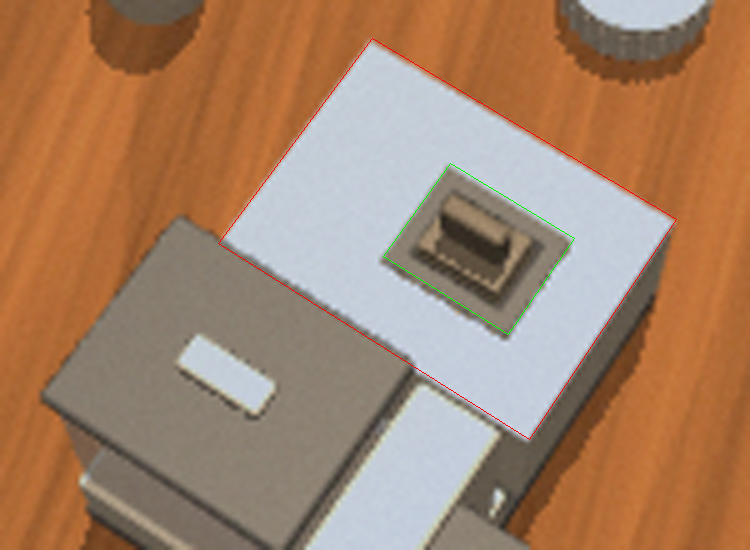

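Run:
```python
from h import *
Ss=lambda c:full(c,5,270,90); Ts=lambda c:full(c,7,310,180)
print("empty",ray("side",Ss((290,438)),45),ray("top",Ts((169,424)),45))
print("dfresh",ray("side",Ss((256,230)),45),ray("top",Ts((431,317)),45))
for n,px in(("mill",(355,172)),("sugar",(314,158)),("oil",(438,187)),("herb",(427,243)),("red",(382,193))):
    print(n,ray("top",px,130)[:2])
th=np.linspace(0,2*np.pi,60)
ring=lambda c,r,z:np.c_[c[0]+r*np.cos(th),c[1]+r*np.sin(th),0*th+z]
rib=[(20,7,125),(20,-7,125),(-20,-7,125),(-20,7,125)]
body=[(25,18,91),(25,-18,91),(-25,-18,91),(-25,18,91)]
for n,b in (("side",(270,90,130,110,6)),("top",(310,180,100,75,8))):
    f=(533.5,-299,-.05)
    e=(ray("side",Ss((290,438)),45)+ray("top",Ts((169,424)),45))/2; d=(ray("side",Ss((256,230)),45)+ray("top",Ts((431,317)),45))/2
    overlay(cv2.imread(f"pics/{n}0.png"),n,[(wpt(f,rib),(0,255,255)),(wpt(f,body),(0,255,0)),(ring(e,48,45),(0,0,255)),(ring(d,48,45),(0,0,255))],*b,"o2_"+n)
for n in P:
    T=P[n]["camera_from_world"];print(n,-T[:3,:3].T@T[:3,3])
```

```text
empty [ 476.09 -157.51   45.  ] [ 475.04 -164.17   45.  ]
dfresh [ 534.04 -297.39   45.  ] [ 532.3  -304.09   45.  ]
mill [ 712.7  -237.13]
sugar [765.21 -89.5 ]
oil [ 657.14 -533.04]
herb [ 455.52 -483.76]
red [ 635.13 -331.91]
side [ 403.68  555.39 1330.58]
top [ 268.34   -1.22 1836.35]
```

View pics/o2_side.png

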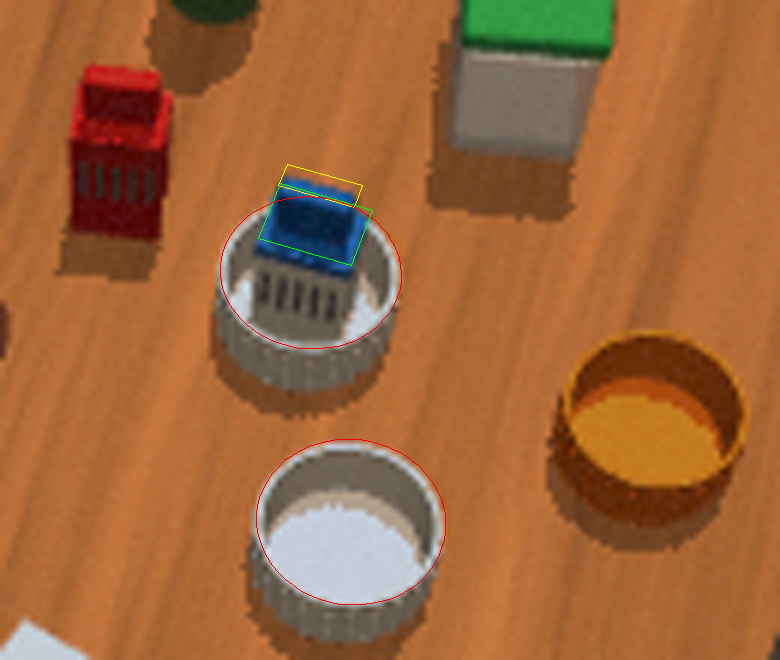

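View pics/o2_top.png

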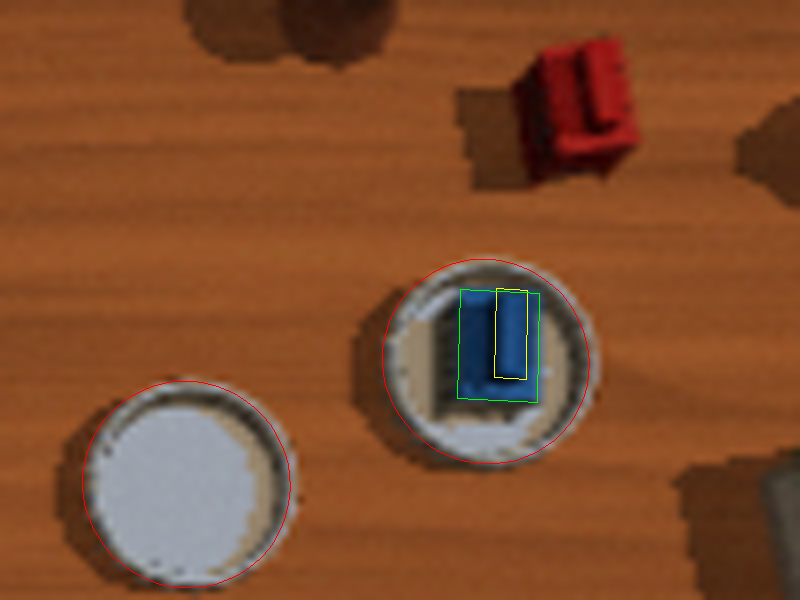

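```bash
cat > plan.py <<'E'
import sys
from h import *
from scipy.spatial.transform import Rotation as Ro
def R0(q): return Ro.from_quat([q[1],q[2],q[3],q[0]])
def plan(target,yaw_deg,n,pad=True,start=None):
    """rows from current pose to target pos (mm), tool down, tool-x yaw"""
    s=ctrl.sense(); p=np.array(s["eef_pos"]); R=R0(s["ee_rot"])
    if start is not None: p=np.array(start,float)
    Rt=Ro.from_matrix(np.array([[np.cos(np.radians(yaw_deg)),np.sin(np.radians(yaw_deg)),0],[np.sin(np.radians(yaw_deg)),-np.cos(np.radians(yaw_deg)),0],[0,0,-1]]))
    rv=(R.inv()*Rt).as_rotvec(degrees=True)/n
    d=(np.array(target)-p)/n
    rows=[]
    for i in range(n):
        t=R.inv().apply(d)/10
        rows.append([round(float(x),2) for x in t]+[round(float(x),2) for x in rv]); R=R*Ro.from_rotvec(rv,degrees=True)
    if n<11 and pad: rows+= [[0]*6]*(10-n)
    return rows
def st():
    s=ctrl.sense(); x=R0(s["ee_rot"]).as_matrix()
    print("t",round(s["time_s"],2),"pos",s["eef_pos"],"yaw",round(np.degrees(np.arctan2(x[1,0],x[0,0])),2),"tilt",x[:2,2],"F",s["force"],"g",round(s["grip_width"],3))
if __name__=="__main__":
    st()
    if len(sys.argv)>1:
        a=[float(x) for x in sys.argv[1:]]
        r=plan(a[:3],a[3],int(a[4]))
        import json
        for i in range(0,len(r),10): print(json.dumps(r[i:i+10]))
E
python3 plan.py 512 81 215 -16.8 18; python3 -c "
from plan import *
r=plan([512,81,215],-16.8,18)
print(len(r))"
```

```text
t 0.1 pos [ 177.92 -493.69  230.79] yaw 19.82 tilt [-0.  0.] F [ 0.27  0.14 -0.05] g 0.999
[[2.83, -2.37, 0.09, -0.0, 0.0, 2.03], [2.74, -2.47, 0.09, -0.0, 0.0, 2.03], [2.65, -2.57, 0.09, -0.0, 0.0, 2.03], [2.56, -2.66, 0.09, -0.0, 0.0, 2.03], [2.46, -2.75, 0.09, -0.0, 0.0, 2.03], [2.36, -2.84, 0.09, -0.0, 0.0, 2.03], [2.26, -2.92, 0.09, -0.0, 0.0, 2.03], [2.16, -3.0, 0.09, -0.0, 0.0, 2.03], [2.05, -3.07, 0.09, -0.0, 0.0, 2.03], [1.94, -3.14, 0.09, -0.0, 0.0, 2.03]]
[[1.83, -3.21, 0.09, -0.0, 0.0, 2.03], [1.71, -3.27, 0.09, -0.0, 0.0, 2.03], [1.59, -3.33, 0.09, -0.0, 0.0, 2.03], [1.48, -3.39, 0.09, -0.0, 0.0, 2.03], [1.35, -3.44, 0.09, -0.0, 0.0, 2.03], [1.23, -3.48, 0.09, -0.0, 0.0, 2.03], [1.11, -3.52, 0.09, -0.0, 0.0, 2.03], [0.98, -3.56, 0.09, -0.0, 0.0, 2.03]]
18
```

>>> move_arm([
  [2.8,-2.4,0,0,0,2],
  [2.7,-2.5,0,0,0,2],
  [2.6,-2.6,0,0,0,2],
  [2.6,-2.7,0,0,0,2],
  [2.5,-2.7,0,0,0,2],
  [2.4,-2.8,0,0,0,2],
  [2.3,-2.9,0,0,0,2],
  [2.2,-3.0,0,0,0,2],
  [2.0,-3.1,0,0,0,2],
  [1.9,-3.1,0,0,0,2],
], grip=5)

```text
time_s: 1.1
eef_pos: [362.7, -172.7, 231.2]
ee_rot: [-0.0, 1.0, -0.002, -0.0]
force: [0.4, -0.5, 0.5]
grip_width: 0.585
```

```bash
python3 plan.py 512 81 215 -16.8 9
```

```text
t 1.1 pos [ 362.75 -172.73  231.2 ] yaw -0.27 tilt [-0.  0.] F [ 0.42 -0.45  0.45] g 0.585
[[1.64, -2.83, 0.18, -0.0, 0.0, 1.84], [1.55, -2.88, 0.18, -0.0, 0.0, 1.84], [1.46, -2.93, 0.18, -0.0, 0.0, 1.84], [1.37, -2.97, 0.18, -0.0, 0.0, 1.84], [1.27, -3.01, 0.18, -0.0, 0.0, 1.84], [1.17, -3.05, 0.18, -0.0, 0.0, 1.84], [1.07, -3.09, 0.18, -0.0, 0.0, 1.84], [0.97, -3.12, 0.18, -0.0, 0.0, 1.84], [0.87, -3.15, 0.18, -0.0, 0.0, 1.84], [0, 0, 0, 0, 0, 0]]
```

>>> move_arm([
  [1.6,-2.8,0.2,0,0,1.9],
  [1.6,-2.9,0.2,0,0,1.9],
  [1.5,-2.9,0.2,0,0,1.9],
  [1.4,-3.0,0.2,0,0,1.9],
  [1.3,-3.0,0.2,0,0,1.9],
  [1.2,-3.1,0.2,0,0,1.9],
  [1.1,-3.1,0.2,0,0,1.9],
  [1.0,-3.1,0.2,0,0,1.9],
  [0.8,-3.1,0,0,0,1.3],
  [0,0,0,0,0,0],
], grip=5)

```text
time_s: 2.1
eef_pos: [514.1, 81.1, 214.6]
ee_rot: [-0.0, 0.99, -0.144, -0.0]
force: [0.3, -0.3, -0.9]
grip_width: 0.583
```

```bash
python3 plan.py
python3 - <<'E'
from h import *
for n in P: cv2.imwrite(f"pics/{n}1.png",eyes.capture(n))
s=ctrl.sense(); print(s["eef_pos"],proj("side",s["eef_pos"]),proj("top",s["eef_pos"]))
for n,b in (("side",(240,150,110,110)),("top",(220,170,100,90))):
    x,y,w,h=b; v=cv2.resize(cv2.imread(f"pics/{n}1.png")[y:y+h,x:x+w],None,fx=5,fy=5,interpolation=cv2.INTER_CUBIC)
    q=(proj(n,s["eef_pos"])[0]-[x,y]+.5)*5-.5
    cv2.drawMarker(v,tuple(int(round(t)) for t in q),(0,0,255),0,14,1)
    cv2.imwrite(f"pics/{n}1c.png",v)
E
```

```text
t 2.1 pos [514.05  81.13 214.6 ] yaw -16.54 tilt [-0.  0.] F [ 0.28 -0.34 -0.9 ] g 0.583
[513.1   78.79 214.83] [[295.91 219.83]] [[265.99 223.07]]
```

View pics/side1c.png

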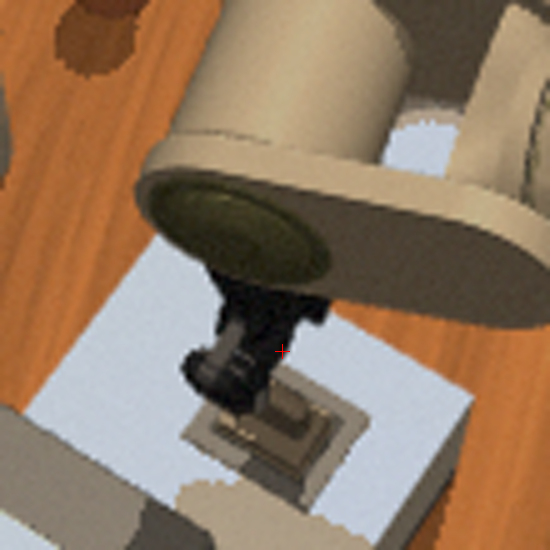

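View pics/top1.png

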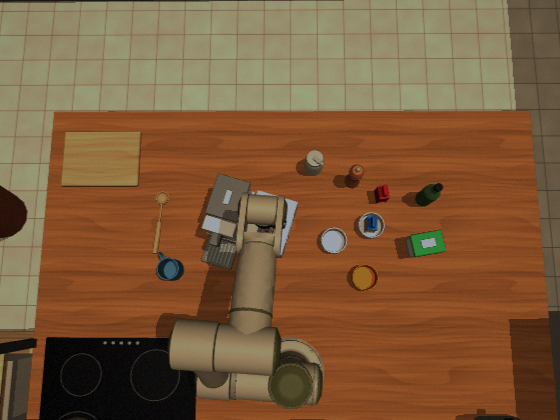

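```bash
python3 plan.py
python3 - <<'E'
from h import *
im=eyes.capture("side"); s=ctrl.sense(); print(s["eef_pos"],s["joints"],s["dq"])
E
python3 plan.py;python3 - <<'E'
from h import *
for z in (215,225):
  for y in (0,25,38,-25,-38):
    print(z,y,(proj("side",wpt((513.1,78.8,np.radians(-16.6)),[(0,y,z)]))[0]-[240,150])*5)
E
```

```text
t 2.2 pos [513.1   78.79 214.83] yaw -16.61 tilt [-0. -0.] F [-0.43  0.56  0.16] g 0.588
[513.    78.25 215.  ] [-0.07  0.31  1.54 -0.    1.29  1.79] [-0.02 -0.01  0.    0.   -0.    0.  ]
t 2.25 pos [513.    78.25 215.  ] yaw -16.67 tilt [-0. -0.] F [0.72 0.32 0.72] g 0.582
215 0 [279.54 349.02]
215 25 [252.85 387.12]
215 38 [238.81 407.15]
215 -25 [305.86 311.47]
215 -38 [319.39 292.15]
225 0 [280.   341.05]
225 25 [253.1  379.38]
225 38 [238.96 399.53]
225 -25 [306.5  303.28]
225 -38 [320.13 283.85]
```

>>> move_arm([
  [0,0,1,0,0,0],
  [0,0,1,0,0,0],
  [0,0,1,0,0,0],
  [0,0,1,0,0,0],
  [0,0,1,0,0,0],
  [0,0,1,0,0,0],
  [0,0,0.9,0,0,0],
  [0,0,0,0,0,0],
  [0,0,0,0,0,0],
  [0,0,0,0,0,0],
])

```text
time_s: 3.25
eef_pos: [513.6, 78.6, 146.8]
ee_rot: [-0.0, 0.989, -0.145, 0.0]
force: [-0.3, 0.3, 0.1]
grip_width: 0.585
```

```bash
python3 plan.py
python3 - <<'E'
from h import *
im=eyes.capture("side")
x,y,w,h=250,180,100,90
cv2.imwrite("pics/s2.png",cv2.resize(im[y:y+h,x:x+w],None,fx=6,fy=6,interpolation=cv2.INTER_CUBIC))
E
```

```text
t 3.25 pos [513.65  78.61 146.76] yaw -16.68 tilt [ 0. -0.] F [-0.28  0.28  0.05] g 0.585
```

View pics/s2.png

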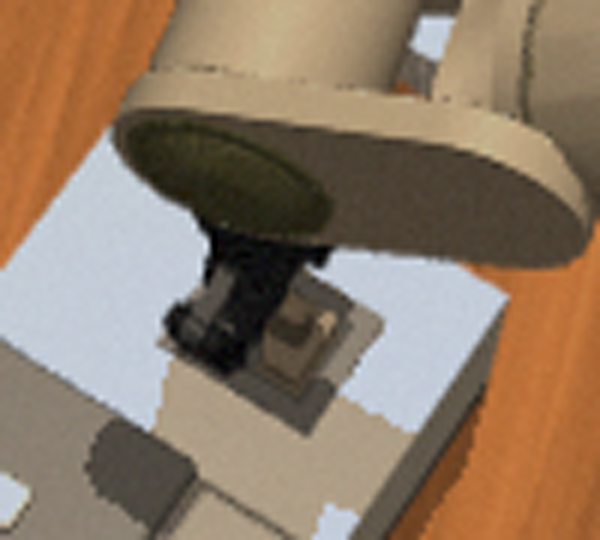

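Run:
```python
from h import *
im=eyes.capture("side"); s=ctrl.sense();e=s["eef_pos"];print(e,s["time_s"])
pz=e[2]
p=(e[0],e[1]+6,np.radians(-16.7))
fing=lambda y:[(-11,y,pz+8),(11,y,pz+8),(11,y,pz+40),(-11,y,pz+40)]
rib=[(20,7,168),(20,-7,168),(-20,-7,168),(-20,7,168)]
col=[(40,33,125),(40,-33,125),(-40,-33,125),(-40,33,125)]
overlay(im,"side",[(wpt(p,fing(25)),(0,0,255)),(wpt(p,fing(-25)),(255,0,255)),(wpt(p,fing(38)),(0,255,255)),(wpt((512.2,84.3,-.285),rib),(0,255,0)),(wpt((512.2,84.3,-.285),col),(255,0,0))],250,180,100,90,7,"s3")
```

```text
[513.61  78.62 146.75] 3.35
```

View pics/s3.png

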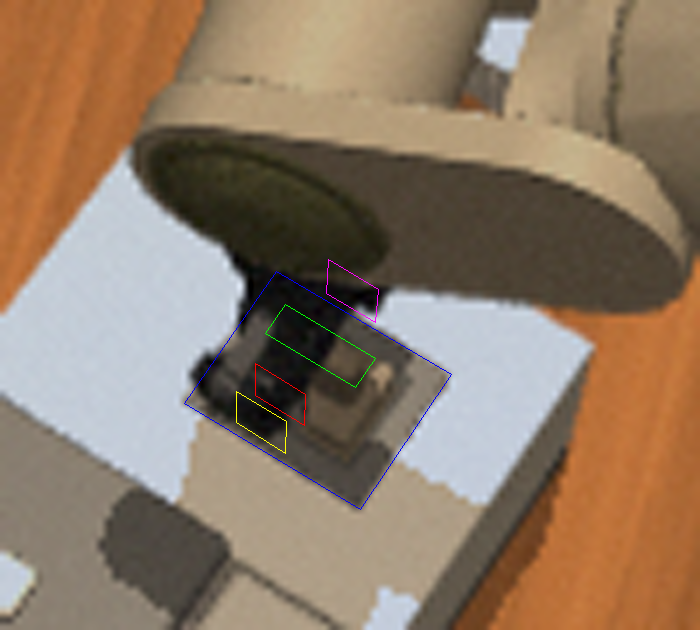

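>>> move_arm([
  [0,0,0,0,0,0],
  [0,0,0,0,0,0],
  [0,0,0,0,0,0],
  [0,0,0,0,0,0],
  [0,0,0,0,0,0],
  [0,0,0,0,0,0],
  [0,0,0,0,0,0],
  [0,0,0,0,0,0],
  [0,0,0,0,0,0],
  [0,0,0,0,0,0],
], grip=0.5, newtons=25)

```text
time_s: 4.35
eef_pos: [513.5, 79.0, 146.5]
ee_rot: [-0.0, 0.989, -0.145, 0.0]
force: [1.4, 5.6, 2.0]
grip_width: 0.157
```

```bash
python3 plan.py; python3 -c "
from h import *
s=ctrl.sense();print(s['wrist_torque'])"
```

```text
t 4.35 pos [513.54  79.04 146.49] yaw -16.69 tilt [0. 0.] F [1.38 5.56 1.97] g 0.157
[ 1.16 -0.26  0.03]
```

>>> move_arm([
  [0,-0.05,0,0,0,0],
  [0,0,0,0,0,0],
  [0,0,0,0,0,0],
  [0,0,0,0,0,0],
  [0,0,0.1,0,0,0],
  [0,0,0.1,0,0,0],
  [0,0,0.1,0,0,0],
  [0,0,0.1,0,0,0],
  [0,0,0,0,0,0],
  [0,0,0,0,0,0],
], grip=0.5, newtons=60)

```text
time_s: 5.35
eef_pos: [513.6, 79.2, 142.8]
ee_rot: [-0.0, 0.989, -0.145, 0.0]
force: [-1.2, 4.2, 7.2]
grip_width: 0.151
```

```bash
python3 plan.py
```

```text
t 5.35 pos [513.59  79.17 142.84] yaw -16.69 tilt [0. 0.] F [-1.2   4.16  7.24] g 0.151
```

>>> move_arm([
  [0,0,0.05,0,0,0],
  [0,0,0.05,0,0,0],
  [0,0,0.05,0,0,0],
  [0,0,0.05,0,0,0],
  [0,0,0,0,0,0],
  [0,0,0,0,0,0],
  [0,0,0,0,0,0],
  [0,0,0,0,0,0],
  [0,0,0,0,0,0],
  [0,0,0,0,0,0],
])

```text
time_s: 6.35
eef_pos: [513.6, 79.2, 141.0]
ee_rot: [-0.0, 0.989, -0.145, 0.0]
force: [-2.4, 4.7, 8.3]
grip_width: 0.147
```

>>> move_arm([
  [0,0,0.05,0,0,0],
  [0,0,0.03,0,0,0],
  [0,0,0,0,0,0],
  [0,0,0,0,0,0],
  [0,0,0,0,0,0],
  [0,0,0,0,0,0],
  [0,0,0,0,0,0],
  [0,0,0,0,0,0],
  [0,0,0,0,0,0],
  [0,0,0,0,0,0],
])

```text
time_s: 7.35
eef_pos: [513.5, 79.2, 140.2]
ee_rot: [-0.0, 0.989, -0.145, 0.0]
force: [-3.0, 4.4, 9.2]
grip_width: 0.155
```

>>> move_arm([
  [0,0,0.04,0,0,0],
  [0,0,0.03,0,0,0],
  [0,0,0,0,0,0],
  [0,0,0,0,0,0],
  [0,0,0,0,0,0],
  [0,0,0,0,0,0],
  [0,0,0,0,0,0],
  [0,0,0,0,0,0],
  [0,0,0,0,0,0],
  [0,0,0,0,0,0],
])

```text
time_s: 8.35
eef_pos: [513.6, 79.2, 139.6]
ee_rot: [-0.0, 0.989, -0.145, 0.0]
force: [-2.7, 4.7, 8.9]
grip_width: 0.148
```

>>> move_arm([
  [0,0,0.04,0,0,0],
  [0,0,0.03,0,0,0],
  [0,0,0,0,0,0],
  [0,0,0,0,0,0],
  [0,0,0,0,0,0],
  [0,0,0,0,0,0],
  [0,0,0,0,0,0],
  [0,0,0,0,0,0],
  [0,0,0,0,0,0],
  [0,0,0,0,0,0],
])

```text
time_s: 9.35
eef_pos: [513.5, 79.3, 138.9]
ee_rot: [-0.0, 0.989, -0.145, 0.0]
force: [-2.8, 4.8, 10.0]
grip_width: 0.146
```

```bash
python3 plan.py;python3 - <<'E'
from h import *
im=eyes.capture("side")
x,y,w,h=250,180,100,90
cv2.imwrite("pics/s4.png",cv2.resize(im[y:y+h,x:x+w],None,fx=7,fy=7,interpolation=cv2.INTER_CUBIC))
E
```

```text
t 9.35 pos [513.54  79.26 138.9 ] yaw -16.68 tilt [0. 0.] F [-2.84  4.84 10.04] g 0.146
```

View pics/s4.png

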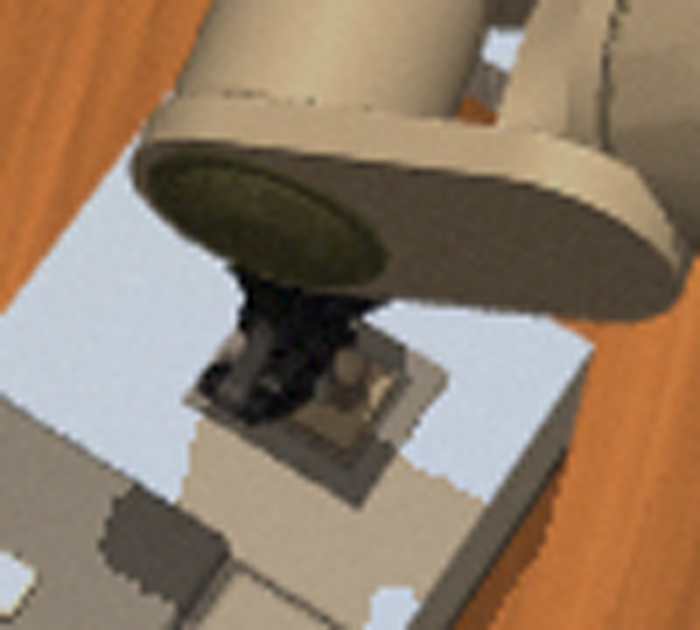

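>>> move_arm([
  [0,0,0.05,0,0,0],
  [0,0,0.05,0,0,0],
  [0,0,0,0,0,0],
  [0,0,0,0,0,0],
  [0,0,0,0,0,0],
  [0,0,0,0,0,0],
  [0,0,0,0,0,0],
  [0,0,0,0,0,0],
  [0,0,0,0,0,0],
  [0,0,0,0,0,0],
])

```text
time_s: 10.4
eef_pos: [513.6, 79.3, 138.4]
ee_rot: [-0.0, 0.989, -0.145, 0.0]
force: [-5.0, 4.0, 14.8]
grip_width: 0.146
```

```bash
python3 plan.py;python3 -c "
from h import *
s=ctrl.sense();print(s['wrist_torque'])"
```

```text
t 10.4 pos [513.58  79.29 138.4 ] yaw -16.68 tilt [0. 0.] F [-5.02  3.99 14.8 ] g 0.146
[ 1.    0.7  -0.07]
```

>>> move_arm([
  [0,0,-0.1,0,0,0],
  [0,0,-0.1,0,0,0],
  [0,0,-0.1,0,0,0],
  [0,0,-0.1,0,0,0],
  [0,0,-0.1,0,0,0],
  [0,0,-0.1,0,0,0],
  [0,0,-0.1,0,0,0],
  [0,0,-0.1,0,0,0],
  [0,0,-0.1,0,0,0],
  [0,0,0,0,0,0],
])

```text
time_s: 11.4
eef_pos: [513.6, 79.1, 146.4]
ee_rot: [-0.0, 0.989, -0.145, 0.0]
force: [-1.9, 3.9, 6.8]
grip_width: 0.152
```

```bash
python3 plan.py
```

```text
t 11.4 pos [513.59  79.09 146.36] yaw -16.69 tilt [0. 0.] F [-1.88  3.87  6.77] g 0.152
```

>>> move_arm([
  [0,0,-0.2,0,0,0],
  [0,0,-0.2,0,0,0],
  [0,0,-0.2,0,0,0],
  [0,0,-0.2,0,0,0],
  [0,0,-0.2,0,0,0],
  [0,0,-0.3,0,0,0],
  [0,0,-0.3,0,0,0],
  [0,0,-0.3,0,0,0],
  [0,0,-0.3,0,0,0],
  [0,0,-0.3,0,0,0],
])

```text
time_s: 12.4
eef_pos: [513.2, 79.0, 170.9]
ee_rot: [0.0, 0.989, -0.145, -0.001]
force: [2.0, 3.9, -5.0]
grip_width: 0.146
```

```bash
python3 plan.py
```

```text
t 12.4 pos [513.2   79.01 170.94] yaw -16.69 tilt [-0. -0.] F [ 1.95  3.86 -4.96] g 0.146
```

>>> move_arm([
  [0,0,-0.5,0,0,0],
  [0,0,-0.5,0,0,0],
  [0,0,-0.5,0,0,0],
  [0,0,-0.5,0,0,0],
  [0,0,-1,0,0,0],
  [0,0,-1,0,0,0],
  [0,0,-1,0,0,0],
  [0,0,-1,0,0,0],
  [0,0,-1,0,0,0],
  [0,0,-1,0,0,0],
])

```text
time_s: 13.4
eef_pos: [513.5, 79.0, 252.0]
ee_rot: [0.0, 0.989, -0.145, 0.0]
force: [0.5, -0.3, -3.2]
grip_width: 0.151
```

```bash
python3 plan.py
python3 - <<'E'
from h import *
im=eyes.capture("side");cv2.imwrite("pics/side5.png",im)
x,y,w,h=230,130,130,110
cv2.imwrite("pics/s5.png",cv2.resize(im[y:y+h,x:x+w],None,fx=6,fy=6,interpolation=cv2.INTER_CUBIC))
E
python3 plan.py
```

```text
t 13.4 pos [513.48  79.03 252.01] yaw -16.69 tilt [ 0. -0.] F [ 0.48 -0.29 -3.2 ] g 0.151
t 13.45 pos [514.06  79.   253.67] yaw -16.69 tilt [ 0. -0.] F [ 0.12  0.84 -0.9 ] g 0.15
```

View pics/s5.png

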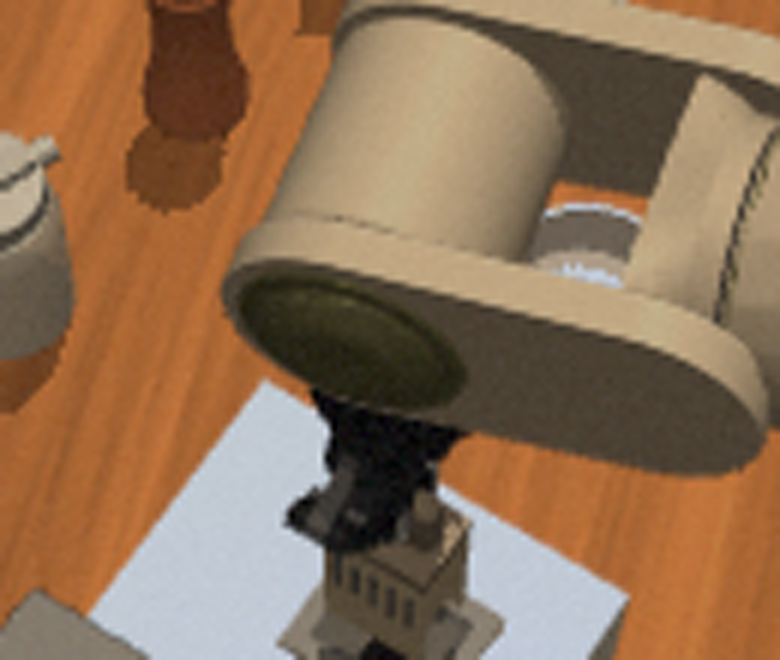

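Run:
```python
from h import *
im=cv2.imread("pics/side5.png")
v=cv2.resize(im[195:245,270:325],None,fx=14,fy=12,interpolation=cv2.INTER_CUBIC)
cv2.imwrite("pics/s5b.png",v)
```

```text
(no output)
```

View pics/s5b.png

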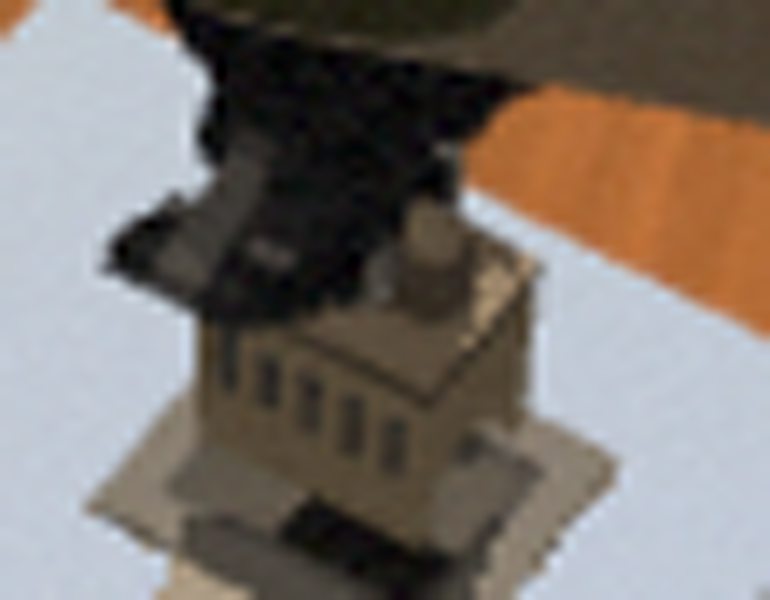

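Run:
```python
from h import *
c=np.array([(430,405),(540,265),(198,280)],float)
px=(c+.5)/[14,12]-.5+[270,195]
L=[(-25,18),(-25,-18),(25,18)]
f=lambda p:(proj("side",wpt((p[0],p[1],np.radians(-16.7)),[(a,b,p[2]) for a,b in L]))-px).ravel()
r=least_squares(f,[513,80,250]);print(r.x,r.fun)
for z in(248,250):
    g=least_squares(lambda q:f([q[0],q[1],z]),[513,80]);print(z,g.x,g.fun)
```

```text
[513.31  80.47 233.57] [ 0.16 -0.27  0.02  0.27 -0.17  0.01]
248 [511.95  86.6 ] [ 0.2  -0.18  0.16  0.21 -0.36 -0.04]
250 [511.76  87.45] [ 0.2  -0.17  0.18  0.21 -0.38 -0.04]
```

```bash
python3 plan.py 476.5 -162.4 240 -16.7 9
```

```text
t 13.45 pos [514.06  79.   253.67] yaw -16.69 tilt [ 0. -0.] F [ 0.12  0.84 -0.9 ] g 0.15
[[0.37, 2.69, 0.15, -0.0, -0.02, 0.0], [0.37, 2.69, 0.15, -0.0, -0.02, 0.0], [0.37, 2.69, 0.15, -0.0, -0.02, 0.0], [0.37, 2.69, 0.15, -0.0, -0.02, 0.0], [0.37, 2.69, 0.15, -0.0, -0.02, 0.0], [0.37, 2.69, 0.15, -0.0, -0.02, 0.0], [0.37, 2.69, 0.15, -0.0, -0.02, 0.0], [0.37, 2.69, 0.15, -0.0, -0.02, 0.0], [0.37, 2.69, 0.15, -0.0, -0.02, 0.0], [0, 0, 0, 0, 0, 0]]
```

>>> move_arm([
  [0.2,1.5,0,0,0,0],
  [0.4,2.7,0,0,0,0],
  [0.5,3.2,0.2,0,0,0],
  [0.5,3.2,0.2,0,0,0],
  [0.5,3.2,0.2,0,0,0],
  [0.5,3.2,0.2,0,0,0],
  [0.4,3.2,0.2,0,0,0],
  [0.2,2.5,0.2,0,0,0],
  [0.1,1.5,0.2,0,0,0],
  [0,0,0,0,0,0],
])

```text
time_s: 14.45
eef_pos: [474.9, -163.7, 236.5]
ee_rot: [-0.0, 0.989, -0.146, -0.001]
force: [-0.2, 1.4, -2.8]
grip_width: 0.149
```

```bash
python3 plan.py
python3 - <<'E'
from h import *
im=eyes.capture("side");cv2.imwrite("pics/side6.png",im)
x,y,w,h=270,90,130,110
cv2.imwrite("pics/s6.png",cv2.resize(im[y:y+h,x:x+w],None,fx=6,fy=6,interpolation=cv2.INTER_CUBIC))
E
python3 plan.py 476.5 -162.4 125 -16.7 10
```

```text
t 14.45 pos [ 474.88 -163.74  236.49] yaw -16.83 tilt [-0.  0.] F [-0.16  1.43 -2.76] g 0.149
t 14.5 pos [ 475.23 -162.55  236.72] yaw -16.76 tilt [-0.  0.] F [ 0.51  0.26 -2.95] g 0.147
[[0.01, -0.0, 1.12, -0.0, 0.01, -0.01], [0.01, -0.0, 1.12, -0.0, 0.01, -0.01], [0.01, -0.0, 1.12, -0.0, 0.01, -0.01], [0.01, -0.0, 1.12, -0.0, 0.01, -0.01], [0.01, -0.0, 1.12, -0.0, 0.01, -0.01], [0.01, -0.0, 1.12, -0.0, 0.01, -0.01], [0.01, -0.0, 1.12, -0.0, 0.01, -0.01], [0.01, -0.0, 1.12, -0.0, 0.01, -0.01], [0.01, -0.0, 1.12, -0.0, 0.01, -0.01], [0.01, -0.01, 1.12, -0.0, 0.01, -0.01]]
```

View pics/s6.png

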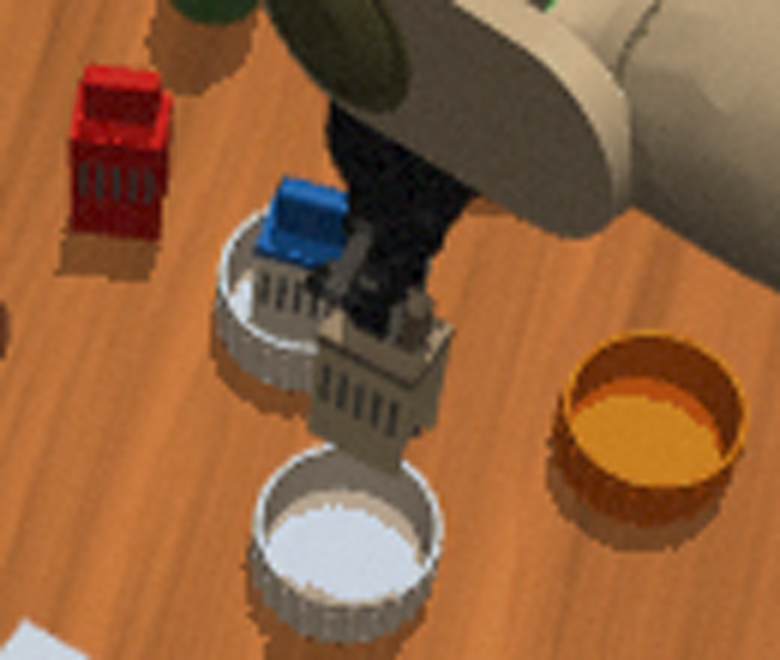

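>>> move_arm([
  [0,0,0.8,0,0,0],
  [0,0,1.3,0,0,0],
  [0,0,1.5,0,0,0],
  [0,0,1.5,0,0,0],
  [0,0,1.5,0,0,0],
  [0,0,1.5,0,0,0],
  [0,0,1.2,0,0,0],
  [0,0,1,0,0,0],
  [0,0,0.7,0,0,0],
  [0,0,0.2,0,0,0],
])

```text
time_s: 15.5
eef_pos: [475.5, -161.9, 124.5]
ee_rot: [-0.0, 0.989, -0.145, -0.0]
force: [0.8, 0.1, -2.5]
grip_width: 0.145
```

```bash
python3 - <<'E'
from h import *
im=eyes.capture("side");cv2.imwrite("pics/side7.png",im)
x,y,w,h=270,90,130,110
cv2.imwrite("pics/s7.png",cv2.resize(im[y:y+h,x:x+w],None,fx=6,fy=6,interpolation=cv2.INTER_CUBIC))
E
python3 plan.py
```

```text
t 15.55 pos [ 475.56 -162.03  124.67] yaw -16.68 tilt [-0.  0.] F [ 0.05 -0.87 -3.13] g 0.147
```

View pics/s7.png

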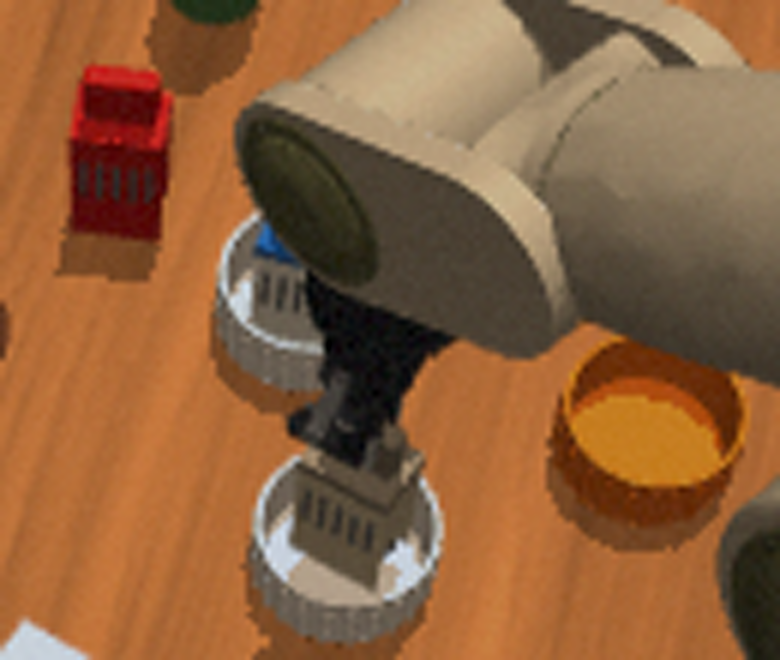

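>>> move_arm([
  [0,0,0.3,0,0,0],
  [0,0,0.3,0,0,0],
  [0,0,0.2,0,0,0],
  [0,0,0.2,0,0,0],
  [0,0,0.2,0,0,0],
  [0,0,0.1,0,0,0],
  [0,0,0.1,0,0,0],
  [0,0,0.1,0,0,0],
  [0,0,0,0,0,0],
  [0,0,0,0,0,0],
])

```text
time_s: 16.55
eef_pos: [475.7, -162.2, 110.1]
ee_rot: [0.0, 0.989, -0.145, 0.0]
force: [-0.1, -0.2, -2.2]
grip_width: 0.151
```

>>> move_arm([
  [0,0,0.1,0,0,0],
  [0,0,0.1,0,0,0],
  [0,0,0.1,0,0,0],
  [0,0,0.1,0,0,0],
  [0,0,0.1,0,0,0],
  [0,0,0,0,0,0],
  [0,0,0,0,0,0],
  [0,0,0,0,0,0],
  [0,0,0,0,0,0],
  [0,0,0,0,0,0],
])

```text
time_s: 17.55
eef_pos: [475.6, -162.2, 105.1]
ee_rot: [0.0, 0.989, -0.145, 0.0]
force: [1.1, 0.7, -2.5]
grip_width: 0.149
```

>>> move_arm([
  [0,0,0.05,0,0,0],
  [0,0,0.05,0,0,0],
  [0,0,0.05,0,0,0],
  [0,0,0.05,0,0,0],
  [0,0,0.05,0,0,0],
  [0,0,0.05,0,0,0],
  [0,0,0.05,0,0,0],
  [0,0,0,0,0,0],
  [0,0,0,0,0,0],
  [0,0,0,0,0,0],
])

```text
time_s: 18.55
eef_pos: [476.3, -162.4, 104.1]
ee_rot: [0.0, 0.989, -0.145, 0.001]
force: [-6.5, 4.4, 22.2]
grip_width: 0.148
```

>>> move_arm([
  [0,0,-0.1,0,0,0],
  [0,0,-0.1,0,0,0],
  [0,0,-0.05,0,0,0],
  [0,0,0,0,0,0],
  [0,0,0,0,0,0],
  [0,0,0,0,0,0],
  [0,0,0,0,0,0],
  [0,0,0,0,0,0],
  [0,0,0,0,0,0],
  [0,0,0,0,0,0],
])

```text
time_s: 19.55
eef_pos: [475.7, -162.2, 104.2]
ee_rot: [0.0, 0.989, -0.145, 0.0]
force: [-0.7, 0.9, 4.8]
grip_width: 0.152
```

>>> move_arm([
  [0,0,0,0,0,0],
  [0,0,0,0,0,0],
  [0,0,0,0,0,0],
  [0,0,-0.3,0,0,0],
  [0,0,-1,0,0,0],
  [0,0,-1.5,0,0,0],
  [0,0,-2,0,0,0],
  [0,0,-2,0,0,0],
  [0,0,-1,0,0,0],
  [0,0,0,0,0,0],
], grip=5)

```text
time_s: 20.55
eef_pos: [476.1, -162.5, 183.5]
ee_rot: [0.001, 0.989, -0.145, 0.001]
force: [-0.4, -0.0, -0.5]
grip_width: 0.58
```

```bash
python3 plan.py
python3 - <<'E'
from h import *
for n,(x,y,w,h) in (("side",(270,90,130,110)),("top",(310,180,100,80))):
    im=eyes.capture(n);cv2.imwrite(f"pics/{n}8.png",im)
    cv2.imwrite(f"pics/{n}8c.png",cv2.resize(im[y:y+h,x:x+w],None,fx=6,fy=6,interpolation=cv2.INTER_CUBIC))
E
```

```text
t 20.55 pos [ 476.13 -162.47  183.51] yaw -16.69 tilt [ 0. -0.] F [-0.38 -0.01 -0.49] g 0.58
```

View pics/side8c.png

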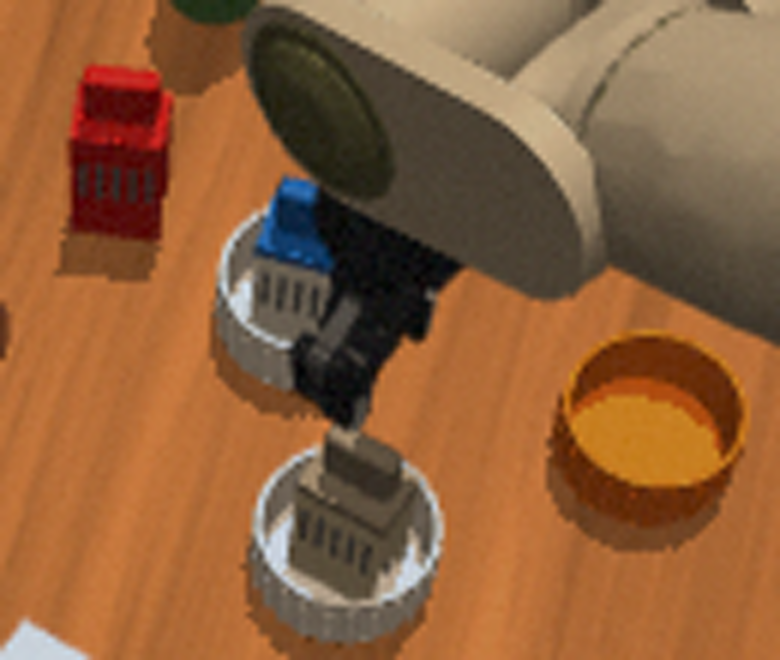

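View pics/top8c.png

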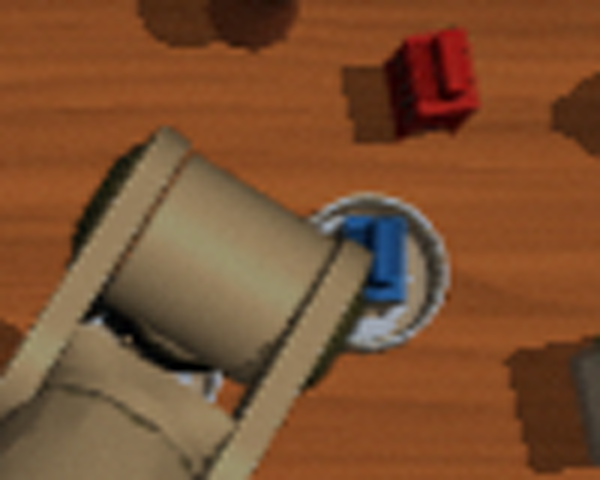

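Run:
```python
from h import *
a=cv2.imread("pics/side0.png")[112:157,300:345]; b=cv2.imread("pics/side8.png")[157:202,306:351]
c=cv2.imread("pics/top0.png")[205:245,350:395]
for n,i in(("f_side",a),("sp_side",b),("f_top",c)): cv2.imwrite(f"pics/{n}.png",cv2.resize(i,None,fx=13,fy=13,interpolation=cv2.INTER_CUBIC))
```

```text
(no output)
```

View pics/f_side.png

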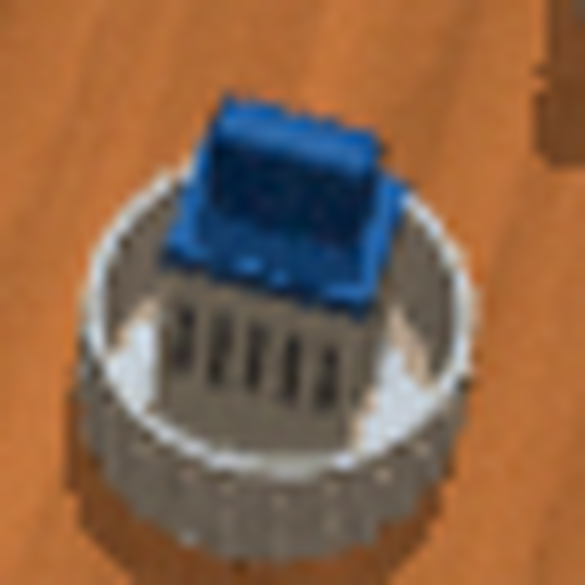

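View pics/sp_side.png

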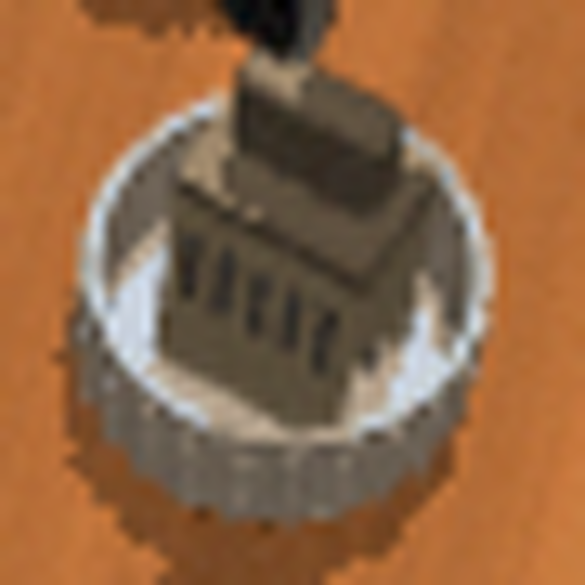

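View pics/f_top.png

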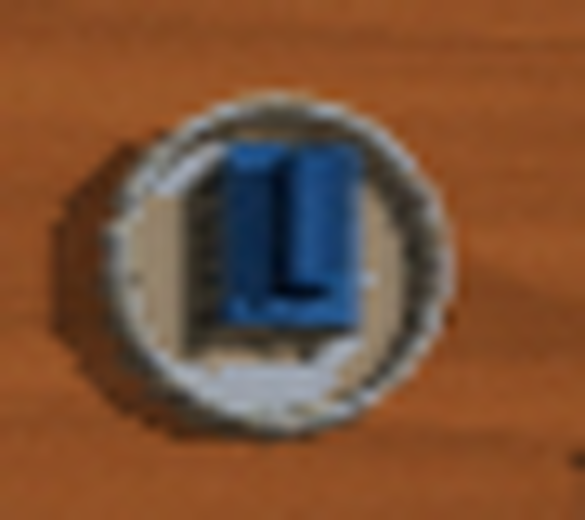

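Run:
```python
from h import *
B={'a':(25,18,91),'b':(-25,18,91),'c':(-25,-18,91),'d':(25,-18,91)}
rb=[(20,-7,125),(-20,-7,125),(20,7,125),(-20,7,125)]
fs=full([(163,255),(370,308),(408,195),(228,97),(383,135),(212,140),(378,175)],13,300,112)
ss=full([(175,180),(368,283),(435,175),(258,60),(405,128),(240,97),(393,160)],13,306,157)
L=[B[k] for k in'abc']+rb
pf,r=fitpose([("side",L,fs)],[533,-300,0]);print("fresh side",pf,np.degrees(pf[2]),r.reshape(-1,2))
ps,r=fitpose([("side",L,ss)],[476,-160,-.3]);print("spent side",ps,np.degrees(ps[2]),r.reshape(-1,2))
ft=full([(228,145),(360,145),(357,328),(222,322)],13,350,205)
pt,r=fitpose([("top",[B[k] for k in'adcb'],ft)],[533,-300,0]);print("fresh top",pt,np.degrees(pt[2]),r.reshape(-1,2))
```

```text
fresh side [ 533.16 -292.59   -0.02] -0.981069501278672 [[ 0.25  0.06]
 [ 0.    0.08]
 [ 0.15 -0.56]
 [-0.29 -0.31]
 [ 0.52  0.04]
 [-0.32  0.03]
 [-0.31  0.64]]
spent side [ 474.26 -155.13   -0.24] -13.948471707068999 [[-0.07  1.  ]
 [ 0.06  0.63]
 [ 0.62 -0.3 ]
 [-0.03 -1.24]
 [ 0.86 -0.41]
 [-0.95 -0.48]
 [-0.49  0.77]]
fresh top [ 533.8  -299.59   -0.04] -2.479786134972689 [[ 0.04 -0.1 ]
 [-0.19  0.33]
 [-0.13 -0.12]
 [ 0.28 -0.1 ]]
```

```bash
python3 plan.py 533.5 -298.7 150 -2.5 8
```

```text
t 20.65 pos [ 475.38 -162.06  181.6 ] yaw -16.69 tilt [-0.  0.] F [ 0.46 -0.73 -0.45] g 0.587
[[1.19, 1.43, 0.39, -0.0, 0.0, -1.77], [1.14, 1.46, 0.39, -0.0, 0.0, -1.77], [1.1, 1.5, 0.39, -0.0, 0.0, -1.77], [1.05, 1.53, 0.39, -0.0, 0.0, -1.77], [1.0, 1.56, 0.39, -0.0, 0.0, -1.77], [0.95, 1.59, 0.39, -0.0, 0.0, -1.77], [0.9, 1.62, 0.39, -0.0, 0.0, -1.77], [0.85, 1.65, 0.39, -0.0, 0.0, -1.77], [0, 0, 0, 0, 0, 0], [0, 0, 0, 0, 0, 0]]
```

>>> move_arm([
  [1.2,1.4,0.3,0,0,-1.8],
  [1.2,1.5,0.4,0,0,-1.8],
  [1.1,1.5,0.4,0,0,-1.8],
  [1.0,1.5,0.4,0,0,-1.8],
  [1.0,1.6,0.4,0,0,-1.8],
  [0.9,1.6,0.4,0,0,-1.8],
  [0.9,1.6,0.4,0,0,-1.8],
  [0.85,1.65,0.4,0,0,-1.6],
  [0,0,0,0,0,0],
  [0,0,0,0,0,0],
])

```text
time_s: 21.65
eef_pos: [533.2, -298.2, 150.1]
ee_rot: [-0.001, 1.0, -0.022, -0.001]
force: [0.8, -0.0, -0.2]
grip_width: 0.586
```

```bash
python3 - <<'E'
from h import *
im=eyes.capture("side");cv2.imwrite("pics/side9.png",im)
x,y,w,h=270,60,130,110
cv2.imwrite("pics/s9.png",cv2.resize(im[y:y+h,x:x+w],None,fx=6,fy=6,interpolation=cv2.INTER_CUBIC))
E
python3 plan.py 533.5 -298.7 99 -2.5 8
```

```text
t 21.7 pos [ 533.3  -298.01  150.57] yaw -2.51 tilt [-0.  0.] F [ 0.57 -0.36  0.48] g 0.586
[[0.0, 0.01, 0.64, -0.01, 0.01, -0.0], [0.0, 0.01, 0.64, -0.01, 0.01, -0.0], [0.0, 0.01, 0.64, -0.01, 0.01, -0.0], [0.0, 0.01, 0.64, -0.01, 0.01, -0.0], [0.0, 0.01, 0.64, -0.01, 0.01, -0.0], [0.0, 0.01, 0.64, -0.01, 0.01, -0.0], [0.0, 0.01, 0.64, -0.01, 0.01, -0.0], [0.0, 0.01, 0.64, -0.01, 0.01, -0.0], [0, 0, 0, 0, 0, 0], [0, 0, 0, 0, 0, 0]]
```

View pics/s9.png

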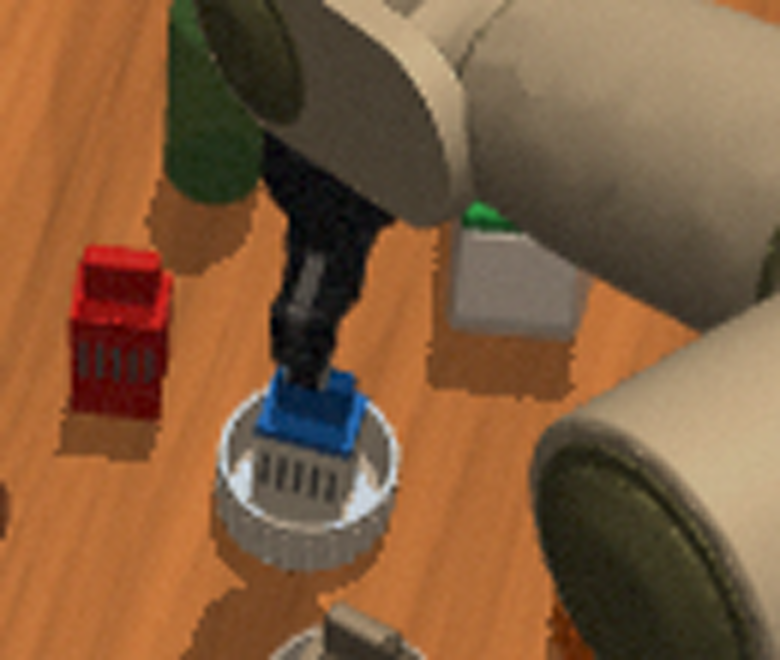

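Aligned over the blue rib, so I'll go down and grip.

>>> move_arm([
  [0,0,0.7,0,0,0],
  [0,0,1,0,0,0],
  [0,0,1,0,0,0],
  [0,0,1,0,0,0],
  [0,0,0.8,0,0,0],
  [0,0,0.4,0,0,0],
  [0,0,0.2,0,0,0],
  [0,0,0,0,0,0],
  [0,0,0,0,0,0],
  [0,0,0,0,0,0],
])

```text
time_s: 22.7
eef_pos: [533.8, -298.9, 100.5]
ee_rot: [0.0, 1.0, -0.022, 0.0]
force: [-0.3, 0.3, 0.9]
grip_width: 0.589
```

>>> move_arm([
  [0,0,0,0,0,0],
  [0,0,0,0,0,0],
  [0,0,0,0,0,0],
  [0,0,0,0,0,0],
  [0,0,0,0,0,0],
  [0,0,0,0,0,0],
  [0,0,0,0,0,0],
  [0,0,0,0,0,0],
  [0,0,0,0,0,0],
  [0,0,0,0,0,0],
], grip=0.5, newtons=70)

```text
time_s: 23.7
eef_pos: [533.7, -298.8, 100.3]
ee_rot: [0.0, 1.0, -0.022, 0.0]
force: [-0.3, 1.7, 3.6]
grip_width: 0.15
```

```bash
python3 plan.py
```

```text
t 23.7 pos [ 533.74 -298.8   100.26] yaw -2.49 tilt [ 0. -0.] F [-0.27  1.68  3.58] g 0.15
```

>>> move_arm([
  [0,0,-0.3,0,0,0],
  [0,0,-0.7,0,0,0],
  [0,0,-1.2,0,0,0],
  [0,0,-1.8,0,0,0],
  [0,0,-2,0,0,0],
  [0,0,-2.2,0,0,0],
  [0,0,-2.2,0,0,0],
  [0,0,-2.0,0,0,0],
  [0,0,-1.5,0,0,0],
  [0,0,-1,0,0,0],
])

```text
time_s: 24.7
eef_pos: [533.8, -298.9, 251.1]
ee_rot: [0.001, 1.0, -0.022, 0.001]
force: [1.1, 0.6, -1.8]
grip_width: 0.148
```

```bash
python3 - <<'E'
from h import *
im=eyes.capture("side");cv2.imwrite("pics/side10.png",im)
x,y,w,h=270,40,130,120
cv2.imwrite("pics/s10.png",cv2.resize(im[y:y+h,x:x+w],None,fx=5,fy=5,interpolation=cv2.INTER_CUBIC))
v=cv2.resize(im[85:135,300:350],None,fx=12,fy=12,interpolation=cv2.INTER_CUBIC);cv2.imwrite("pics/s10b.png",v)
E
python3 plan.py 513.5 79.4 245 -16.7 15
```

```text
t 24.75 pos [ 534.   -299.16  252.19] yaw -2.49 tilt [ 0. -0.] F [ 0.7  -1.05  0.39] g 0.15
[[-0.25, -2.52, 0.04, 0.01, -0.01, 0.95], [-0.29, -2.51, 0.04, 0.01, -0.01, 0.95], [-0.33, -2.51, 0.04, 0.01, -0.01, 0.95], [-0.37, -2.5, 0.04, 0.01, -0.01, 0.95], [-0.41, -2.49, 0.04, 0.01, -0.01, 0.95], [-0.45, -2.49, 0.04, 0.01, -0.01, 0.95], [-0.49, -2.48, 0.04, 0.01, -0.01, 0.95], [-0.54, -2.47, 0.04, 0.01, -0.01, 0.95], [-0.58, -2.46, 0.04, 0.01, -0.01, 0.95], [-0.62, -2.45, 0.05, 0.01, -0.01, 0.95]]
[[-0.66, -2.44, 0.05, 0.01, -0.01, 0.95], [-0.7, -2.43, 0.05, 0.01, -0.01, 0.95], [-0.74, -2.42, 0.05, 0.01, -0.01, 0.95], [-0.78, -2.41, 0.05, 0.01, -0.01, 0.95], [-0.82, -2.39, 0.05, 0.01, -0.01, 0.95]]
```

View pics/s10.png

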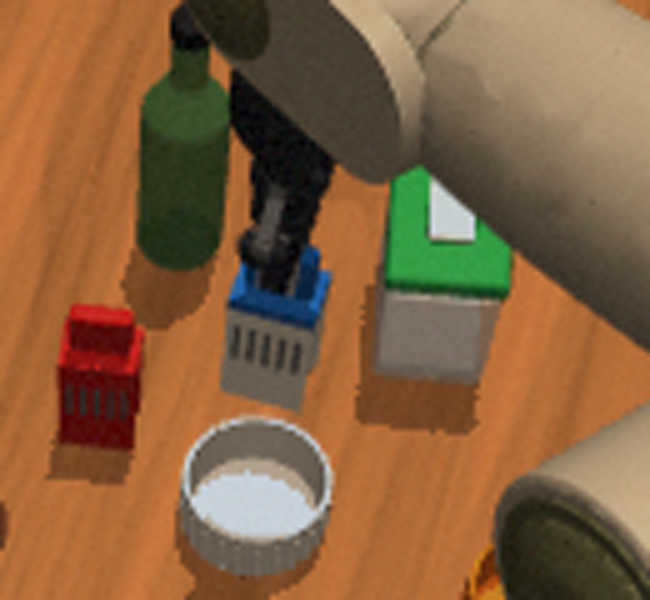

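View pics/s10b.png

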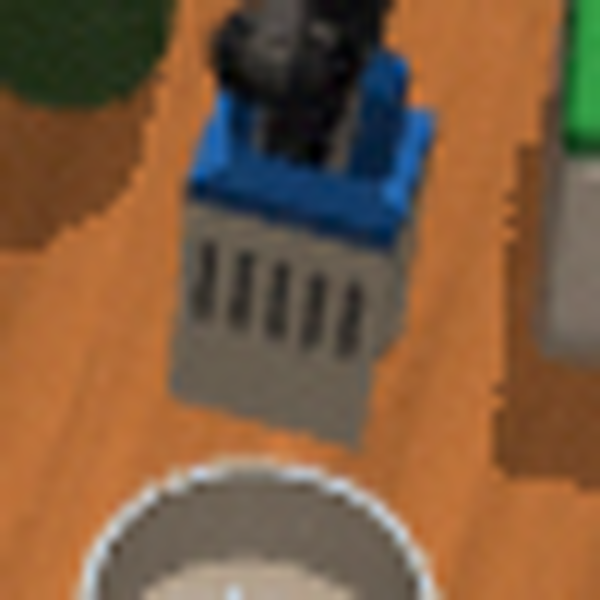

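Run:
```python
from h import *
px=full([(190,185),(392,235),(435,112),(172,392),(360,447)],12,300,85)
zt=242.4
L=[(25,18,zt),(-25,18,zt),(-25,-18,zt),(25,18,zt-86),(-25,18,zt-86)]
p,r=fitpose([("side",L,px)],[533,-295,0]);print(p,np.degrees(p[2]),r.reshape(-1,2))
f=lambda q:fitpose and 0
y=np.radians(-2.5)
g=least_squares(lambda q:(proj("side",wpt((q[0],q[1],y),L))-px).ravel(),[533,-295]);print(g.x,g.fun)
```

```text
[ 534.01 -295.78   -0.03] -1.5164752116346356 [[-0.17 -0.53]
 [ 0.23 -0.22]
 [ 0.09  0.12]
 [-0.39  0.46]
 [ 0.22  0.19]]
[ 533.83 -295.86] [-0.16 -0.68  0.15 -0.14  0.23  0.26 -0.38  0.31  0.15  0.27]
```

>>> move_arm([
  [0,-1.5,0,0,0,1.2],
  [-0.2,-2.5,0,0,0,1.2],
  [-0.3,-3.2,0,0,0,1.2],
  [-0.4,-3.4,0,0,0,1.2],
  [-0.5,-3.4,0,0,0,1.2],
  [-0.6,-3.4,0,0,0,1.2],
  [-0.6,-3.4,0,0,0,1.2],
  [-0.7,-3.4,0,0,0,1.2],
  [-0.8,-3.2,0,0,0,1.2],
  [-0.8,-2.8,0,0,0,1.2],
])

```text
time_s: 25.75
eef_pos: [528.2, 9.4, 248.9]
ee_rot: [-0.0, 0.992, -0.126, -0.0]
force: [0.4, -0.3, -1.3]
grip_width: 0.148
```

```bash
python3 plan.py 512.4 79.6 248 -16.7 5
```

```text
t 25.75 pos [528.16   9.39 248.86] yaw -14.51 tilt [-0.  0.] F [ 0.38 -0.25 -1.3 ] g 0.148
[[-0.66, -1.28, 0.02, 0.0, 0.01, 0.44], [-0.67, -1.28, 0.02, 0.0, 0.01, 0.44], [-0.68, -1.27, 0.02, 0.0, 0.01, 0.44], [-0.69, -1.26, 0.02, 0.0, 0.01, 0.44], [-0.7, -1.26, 0.02, 0.0, 0.01, 0.44], [0, 0, 0, 0, 0, 0], [0, 0, 0, 0, 0, 0], [0, 0, 0, 0, 0, 0], [0, 0, 0, 0, 0, 0], [0, 0, 0, 0, 0, 0]]
```

>>> move_arm([
  [-1.0,-1.9,0,0,0,0.6],
  [-0.9,-1.7,0,0,0,0.5],
  [-0.7,-1.3,0,0,0,0.5],
  [-0.4,-0.9,0,0,0,0.4],
  [-0.3,-0.4,0,0,0,0.2],
  [0,0,0,0,0,0],
  [0,0,0,0,0,0],
  [0,0,0,0,0,0],
  [0,0,0,0,0,0],
  [0,0,0,0,0,0],
])

```text
time_s: 26.75
eef_pos: [513.1, 76.0, 249.1]
ee_rot: [0.0, 0.989, -0.145, -0.0]
force: [-0.1, -0.1, -3.0]
grip_width: 0.149
```

```bash
python3 plan.py 512.4 79.6 240 -16.7 1
python3 - <<'E'
from h import *
im=eyes.capture("side");cv2.imwrite("pics/side11.png",im)
v=cv2.resize(im[190:245,265:325],None,fx=12,fy=12,interpolation=cv2.INTER_CUBIC);cv2.imwrite("pics/s11b.png",v)
E
```

```text
t 26.75 pos [513.13  76.01 249.08] yaw -16.71 tilt [-0. -0.] F [-0.13 -0.14 -3.04] g 0.149
[[-0.17, -0.32, 0.91, 0.0, 0.0, -0.01], [0, 0, 0, 0, 0, 0], [0, 0, 0, 0, 0, 0], [0, 0, 0, 0, 0, 0], [0, 0, 0, 0, 0, 0], [0, 0, 0, 0, 0, 0], [0, 0, 0, 0, 0, 0], [0, 0, 0, 0, 0, 0], [0, 0, 0, 0, 0, 0], [0, 0, 0, 0, 0, 0]]
```

View pics/s11b.png

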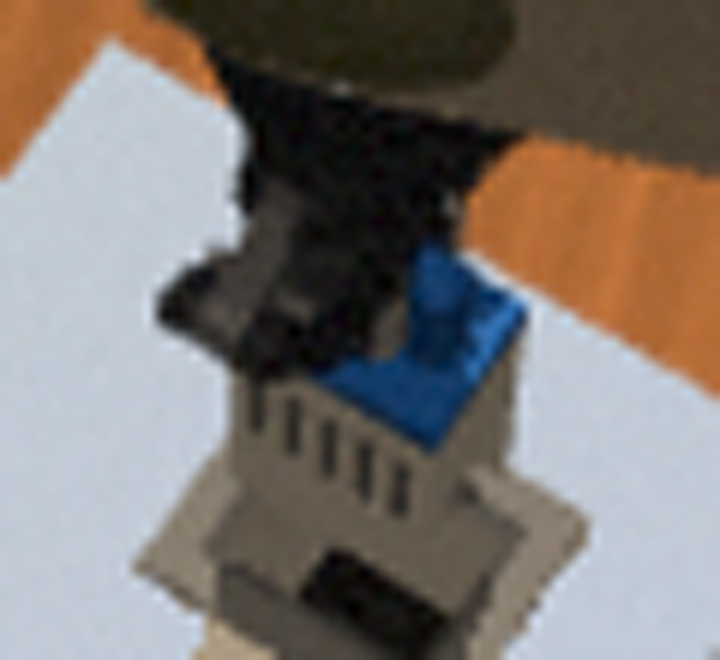

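>>> move_arm([
  [-0.1,-0.2,0,0,0,0],
  [-0.07,-0.12,0,0,0,0],
  [0,0,0.4,0,0,0],
  [0,0,0.5,0,0,0],
  [0,0,0.5,0,0,0],
  [0,0,0.4,0,0,0],
  [0,0,0.2,0,0,0],
  [0,0,0,0,0,0],
  [0,0,0,0,0,0],
  [0,0,0,0,0,0],
])

```text
time_s: 27.8
eef_pos: [512.4, 79.8, 229.3]
ee_rot: [-0.0, 0.989, -0.145, 0.0]
force: [-0.5, 0.5, -1.9]
grip_width: 0.149
```

```bash
python3 plan.py 512.4 79.6 221 -16.7 1
```

```text
t 27.8 pos [512.45  79.84 229.28] yaw -16.69 tilt [ 0. -0.] F [-0.46  0.45 -1.94] g 0.149
[[0.0, 0.02, 0.83, -0.01, -0.02, 0.01], [0, 0, 0, 0, 0, 0], [0, 0, 0, 0, 0, 0], [0, 0, 0, 0, 0, 0], [0, 0, 0, 0, 0, 0], [0, 0, 0, 0, 0, 0], [0, 0, 0, 0, 0, 0], [0, 0, 0, 0, 0, 0], [0, 0, 0, 0, 0, 0], [0, 0, 0, 0, 0, 0]]
```

Foot about 134, so down 18 mm gently through the lead-in.

>>> move_arm([
  [0,0,0.3,0,0,0],
  [0,0,0.3,0,0,0],
  [0,0,0.2,0,0,0],
  [0,0,0.2,0,0,0],
  [0,0,0.2,0,0,0],
  [0,0,0.2,0,0,0],
  [0,0,0.2,0,0,0],
  [0,0,0.2,0,0,0],
  [0,0,0,0,0,0],
  [0,0,0,0,0,0],
])

```text
time_s: 28.8
eef_pos: [512.3, 79.9, 211.1]
ee_rot: [-0.0, 0.989, -0.145, -0.0]
force: [0.4, -0.9, -1.6]
grip_width: 0.147
```

```bash
python3 plan.py;python3 -c "
from h import *
s=ctrl.sense();print(s['wrist_torque'])"
```

```text
t 28.8 pos [512.34  79.86 211.09] yaw -16.69 tilt [-0.  0.] F [ 0.43 -0.89 -1.63] g 0.147
[-0.03  0.03  0.01]
```

>>> move_arm([
  [0,0,0.4,0,0,0],
  [0,0,0.5,0,0,0],
  [0,0,0.5,0,0,0],
  [0,0,0.5,0,0,0],
  [0,0,0.5,0,0,0],
  [0,0,0.5,0,0,0],
  [0,0,0.5,0,0,0],
  [0,0,0.5,0,0,0],
  [0,0,0.4,0,0,0],
  [0,0,0.2,0,0,0],
])

```text
time_s: 29.8
eef_pos: [512.2, 79.9, 165.7]
ee_rot: [0.0, 0.989, -0.145, -0.0]
force: [-0.6, 1.0, -1.0]
grip_width: 0.148
```

```bash
python3 plan.py;python3 -c "
from h import *
s=ctrl.sense();print(s['wrist_torque'])"
```

```text
t 29.8 pos [512.23  79.87 165.66] yaw -16.69 tilt [-0.  0.] F [-0.61  0.96 -1.02] g 0.148
[0.02 0.01 0.  ]
```

>>> move_arm([
  [0,0,0.2,0,0,0],
  [0,0,0.2,0,0,0],
  [0,0,0.2,0,0,0],
  [0,0,0.2,0,0,0],
  [0,0,0.2,0,0,0],
  [0,0,0.2,0,0,0],
  [0,0,0.2,0,0,0],
  [0,0,0.2,0,0,0],
  [0,0,0.2,0,0,0],
  [0,0,0.1,0,0,0],
])

```text
time_s: 30.8
eef_pos: [512.6, 79.9, 147.7]
ee_rot: [-0.0, 0.989, -0.145, 0.001]
force: [-1.8, 1.1, 5.3]
grip_width: 0.15
```

>>> move_arm([
  [0,0,0.1,0,0,0],
  [0,0,0.1,0,0,0],
  [0,0,0.1,0,0,0],
  [0,0,0.1,0,0,0],
  [0,0,0.1,0,0,0],
  [0,0,0.1,0,0,0],
  [0,0,0.1,0,0,0],
  [0,0,0.1,0,0,0],
  [0,0,0.1,0,0,0],
  [0,0,0,0,0,0],
])

```text
time_s: 31.8
eef_pos: [512.7, 79.9, 138.9]
ee_rot: [-0.0, 0.989, -0.145, 0.001]
force: [-2.0, 0.9, 8.0]
grip_width: 0.149
```

>>> move_arm([
  [0,0,0.05,0,0,0],
  [0,0,0.05,0,0,0],
  [0,0,0.05,0,0,0],
  [0,0,0.05,0,0,0],
  [0,0,0.05,0,0,0],
  [0,0,0.05,0,0,0],
  [0,0,0,0,0,0],
  [0,0,0,0,0,0],
  [0,0,0,0,0,0],
  [0,0,0,0,0,0],
])

```text
time_s: 32.8
eef_pos: [512.7, 79.9, 136.1]
ee_rot: [-0.0, 0.989, -0.145, 0.001]
force: [-2.5, 0.6, 9.1]
grip_width: 0.151
```

>>> move_arm([
  [0,0,0.05,0,0,0],
  [0,0,0.05,0,0,0],
  [0,0,0,0,0,0],
  [0,0,0,0,0,0],
  [0,0,0,0,0,0],
  [0,0,0,0,0,0],
  [0,0,0,0,0,0],
  [0,0,0,0,0,0],
  [0,0,0,0,0,0],
  [0,0,0,0,0,0],
])

```text
time_s: 33.8
eef_pos: [512.7, 79.9, 135.1]
ee_rot: [-0.0, 0.989, -0.145, 0.001]
force: [-2.4, 0.9, 8.6]
grip_width: 0.15
```

>>> move_arm([
  [0,0,0.05,0,0,0],
  [0,0,0.05,0,0,0],
  [0,0,0,0,0,0],
  [0,0,0,0,0,0],
  [0,0,0,0,0,0],
  [0,0,0,0,0,0],
  [0,0,0,0,0,0],
  [0,0,0,0,0,0],
  [0,0,0,0,0,0],
  [0,0,0,0,0,0],
])

```text
time_s: 34.8
eef_pos: [512.9, 79.9, 134.7]
ee_rot: [-0.0, 0.989, -0.145, 0.001]
force: [-3.5, 1.0, 14.1]
grip_width: 0.15
```

>>> move_arm([
  [0,0,-0.1,0,0,0],
  [0,0,-0.1,0,0,0],
  [0,0,-0.1,0,0,0],
  [0,0,-0.1,0,0,0],
  [0,0,-0.1,0,0,0],
  [0,0,-0.1,0,0,0],
  [0,0,-0.1,0,0,0],
  [0,0,0,0,0,0],
  [0,0,0,0,0,0],
  [0,0,0,0,0,0],
])

```text
time_s: 35.8
eef_pos: [512.7, 79.9, 141.0]
ee_rot: [-0.0, 0.989, -0.145, 0.001]
force: [-2.1, 0.6, 7.5]
grip_width: 0.152
```

>>> move_arm([
  [0,0,-0.05,0,0,0],
  [0,0,-0.04,0,0,0],
  [0,0,0,0,0,0],
  [0,0,0,0,0,0],
  [0,0,0,0,0,0],
  [0,0,0,0,0,0],
  [0,0,0,0,0,0],
  [0,0,0,0,0,0],
  [0,0,0,0,0,0],
  [0,0,0,0,0,0],
])

```text
time_s: 36.8
eef_pos: [512.6, 79.9, 141.7]
ee_rot: [-0.0, 0.989, -0.145, 0.001]
force: [-1.1, 1.0, 6.9]
grip_width: 0.149
```

>>> move_arm([
  [0,0,-0.05,0,0,0],
  [0,0,-0.05,0,0,0],
  [0,0,0,0,0,0],
  [0,0,0,0,0,0],
  [0,0,0,0,0,0],
  [0,0,0,0,0,0],
  [0,0,0,0,0,0],
  [0,0,0,0,0,0],
  [0,0,0,0,0,0],
  [0,0,0,0,0,0],
])

```text
time_s: 37.8
eef_pos: [512.4, 79.8, 142.1]
ee_rot: [-0.0, 0.989, -0.145, 0.0]
force: [0.6, 1.1, 4.3]
grip_width: 0.148
```

>>> move_arm([
  [0,0,-0.05,0,0,0],
  [0,0,-0.05,0,0,0],
  [0,0,0,0,0,0],
  [0,0,0,0,0,0],
  [0,0,0,0,0,0],
  [0,0,0,0,0,0],
  [0,0,0,0,0,0],
  [0,0,0,0,0,0],
  [0,0,0,0,0,0],
  [0,0,0,0,0,0],
])

```text
time_s: 38.8
eef_pos: [512.3, 79.8, 143.0]
ee_rot: [0.0, 0.989, -0.145, -0.0]
force: [1.5, -0.2, -1.9]
grip_width: 0.148
```

>>> move_arm([
  [0,0,0,0,0,0],
  [0,0,0,0,0,0],
  [0,0,0,0,0,0],
  [0,0,0,0,0,0],
  [0,0,0,0,0,0],
  [0,0,-0.5,0,0,0],
  [0,0,-1,0,0,0],
  [0,0,-2,0,0,0],
  [0,0,-2,0,0,0],
  [0,0,-1,0,0,0],
], grip=5)

```text
time_s: 39.8
eef_pos: [513.0, 79.9, 210.4]
ee_rot: [-0.0, 0.989, -0.145, 0.002]
force: [-0.5, 0.1, -0.6]
grip_width: 0.587
```

>>> move_arm([
  [0,0,-1,0,0,0],
  [-2,2,-2,0,0,0],
  [-3,3,-2,0,0,0],
  [-3,3,-1,0,0,0],
  [-3,3,0,0,0,0],
  [-2,2,0,0,0,0],
  [-1,1,0,0,0,0],
  [0,0,0,0,0,0],
  [0,0,0,0,0,0],
  [0,0,0,0,0,0],
])

```text
time_s: 40.8
eef_pos: [338.6, -13.8, 267.9]
ee_rot: [-0.0, 0.989, -0.145, -0.0]
force: [0.3, -0.5, -0.4]
grip_width: 0.588
```

```bash
python3 plan.py
python3 - <<'E'
from h import *
for n,(x,y,w,h) in (("side",(200,110,160,120)),("top",(220,170,170,100))):
    im=eyes.capture(n);cv2.imwrite(f"pics/{n}12.png",im)
    cv2.imwrite(f"pics/{n}12c.png",cv2.resize(im[y:y+h,x:x+w],None,fx=4.7,fy=4.7,interpolation=cv2.INTER_CUBIC))
E
```

```text
t 40.8 pos [338.58 -13.78 267.9 ] yaw -16.65 tilt [-0.  0.] F [ 0.3  -0.46 -0.37] g 0.588
```

View pics/side12.png

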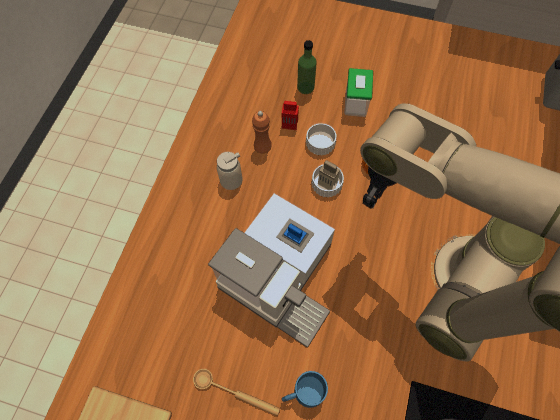

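View pics/side12c.png

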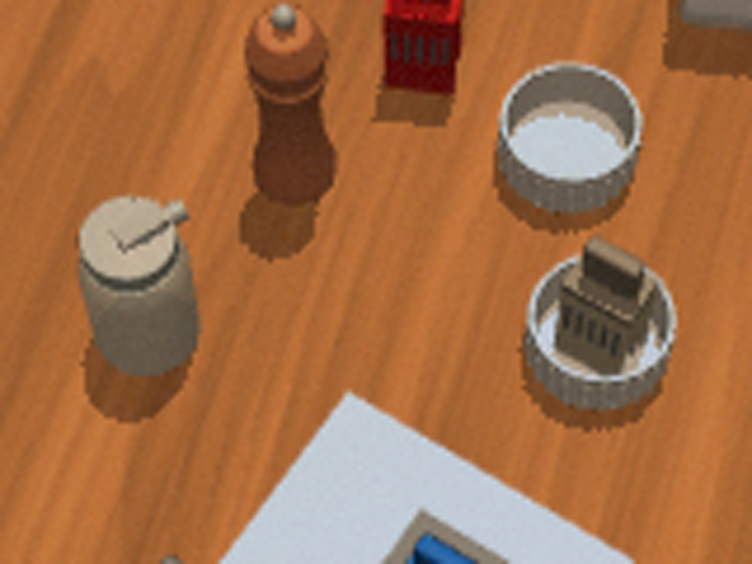

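View pics/top12c.png

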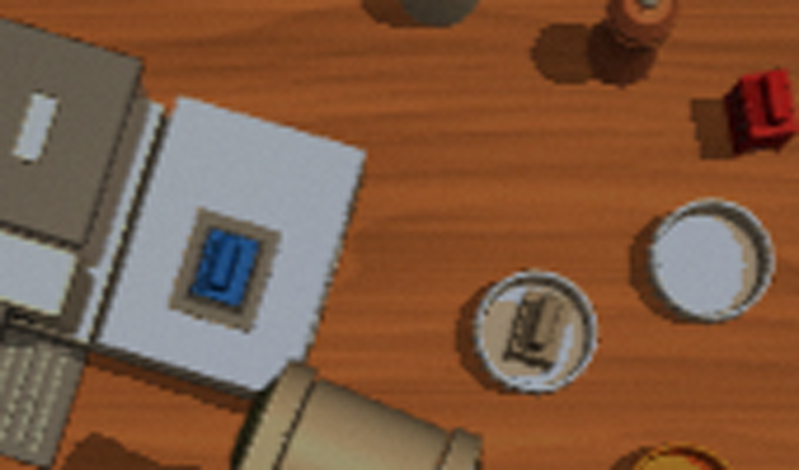

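Run:
```python
from h import *
a=cv2.imread("pics/side0.png")[212:262,270:320];b=cv2.imread("pics/side12.png")[212:262,270:320]
cv2.imwrite("pics/cmp.png",cv2.resize(np.hstack([a,b]),None,fx=8,fy=8,interpolation=cv2.INTER_CUBIC))
```

```text
(no output)
```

View pics/cmp.png

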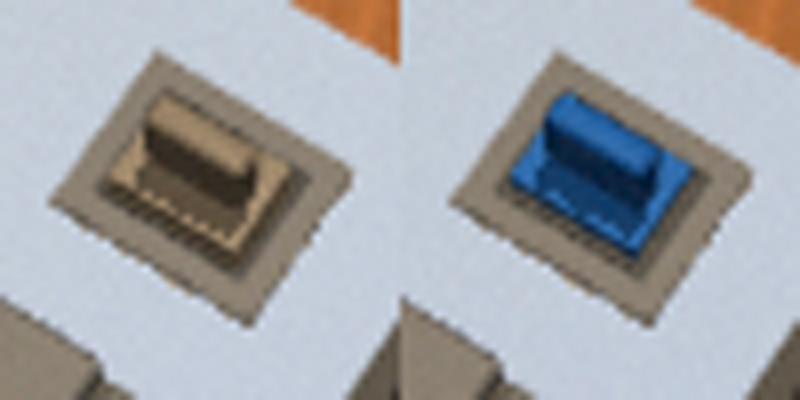

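The fresh cartridge sits at the same height in the bay as the old one did when it was held: the rib tops match within about a pixel, at about (291,226) in the full picture. A released cartridge would stand 17 mm higher.

Run:
```python
from rig import order
print(order.finish_job())
```

```text
the job is handed in; nothing more can be done
None
```

The filter is changed and the job is handed in at about 41 s; no verdict was reported. I pressed the old cartridge to its stop at about 15 N, which freed the catch, and stood it upright in the empty white ramekin. I then put the fresh one into the bay, pressed it to the stop at about 14 N, let it rise onto the catch and let go.

**Checks that passed:**
- **Catch:** the spring's upward push turned into a slight pull when I raised the fresh cartridge. In the side picture its rib stands at the same height as the old one's did when held.
- **Old cartridge and surroundings:** the old cartridge stands upright in its ramekin. The other things in view looked undisturbed and the arm is clear of everything. I did not check the orange dish, because the arm hid most of it in the last pictures.

**Disagreements and rough spots:**
- **Cameras:** they disagreed by about 6 mm in y. I settled this with the gripper's measured position and the forces felt on contact.
- **Setting down:** I briefly pressed the old cartridge onto the ramekin floor with about 22 N, then eased it to 5 N before releasing, so that was less gentle than intended.
- **Catch travel:** I measured about 7 to 8 mm between held and stop, against the 6.5 mm stated. That is probably play or slip in the grip.

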